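# Clamp a bottle on the shaker

### The job

Clamp the tallest of the three brown bottles on the shaker for mixing: loosen the winged set screw on the sliding collar, slide the clamp bar away from the fixed bar, and stand the bottle upright on the rubber mat between the two bars, setting it down gently rather than dropping it. Then slide the clamp bar back until the bottle is held snugly between both bars, tighten the set screw again fully and let go. Leave the other bottles and glassware where they stand.

Things in the scene. Friction and masses are not known exactly. Their poses are not given: they have to be found in the camera images.
- shaker: Fixed low bench shaker, white with aluminium deck, 240 x 300 mm, top 41 mm above the worktop. Origin: centre of its underside; z up. Its pose varies. Its y axis is the sliding direction of the clamp. A steel guide shaft (16 mm thick, axis 80 mm above the worktop) runs along y at x = -85 mm, between two pillars at y = +-135 mm, 95 mm high. The rubber mat covers x = -47 to 103 mm.
- mat (a point): Point on the top surface of the black rubber mat, 45 mm above the worktop, at x = 30 mm, y = 0 of the shaker; axes as the shaker's. The bottle belongs at about x = 0 of this frame (from -35 to +45 mm serves), against the fixed bar.
- fixed_bar (a point): Centre of the fixed horizontal bar with its grey sleeve (18 mm thick, 118 mm long along the shaker's x), 80 mm above the worktop, 35 mm above the mat; at x = 30 mm, y = +109 mm of the shaker; axes as the shaker's. It is the +y end of the clamping gap.
- clamp_bar (a point): Centre of the sliding clamp bar's grey sleeve (18 mm thick, 118 mm long along the shaker's x, at the same height as the fixed bar); axes as the shaker's. The bar is fixed in the collar (42 mm thick, 44 mm wide) that rides on the guide shaft, 115 mm from this point towards the shaker's -x; the collar cannot turn on the shaft.
- clamp (a joint): Clear gap between the two bars' sleeves in m (0 to 0.18); grows as the clamp moves to the shaker's -y. With the screw loose the clamp slides with about 1.5 N of friction and stays where it is left; with the screw tight it is held against 40 N or more. It starts at 0.012 to 0.042, too narrow for the bottle.
- set_screw (a joint): Turn of the set screw about the vertical, in rad: 0 is fully tight (a hard stop), 1.6 fully loose (a hard stop); it grows anticlockwise as seen from above. The grip on the shaft ends at about 0.8; over 0.95 counts as loosened, under 0.35 as tightened. It starts at 0 to 0.18. It turns with about 0.09 to 0.15 N m and stays where it is left.
- wing (a point): Centre of the set screw's steel wing, on the screw's axis above the shaft, 134 mm above the worktop. The wing is an upright flat bar 60 mm long, 12 mm thick, 24 mm high; x along its length (the shaker's x when the screw reads 0), y across its thickness, z up. Gripped across it from above it serves to turn the screw and to slide the collar. A round neck 23 mm thick ends 116 mm above the worktop.
- tall_bottle_mid (a point): Centre (60 mm above its foot) of the bottle to clamp, the tallest of the three brown bottles: 120 mm high, 0.2 to 0.4 kg, round body 54 mm thick up to 94 mm above the foot, then a screw cap 32 mm thick, from 94 to 120 mm above the foot, by which it can be gripped. It starts upright on the worktop, on the robot's right.
- mid_bottle_mid (a point): Bystander: brown bottle with a screw cap, 49 mm thick, 100 mm high; point at half height.
- low_bottle_mid (a point): Bystander: small brown bottle, 43 mm thick, 82 mm high; point at half height.
- beaker_mid (a point): Bystander: beaker, 78 mm wide, 92 mm high; point at half height.
- cylinder_mid (a point): Bystander: measuring cylinder, 62 mm wide at the foot, 32 mm above it, 186 mm high; point at half height.
- tall_bottle: The same brown bottle; origin at the centre of its foot, z up.
Not all that is in view belongs to the job. Leave any turquoise look-alike of the tall_bottle alone.

How it is judged:
By the outcome, as a careful person would: the job done as asked, in the order asked, and still so for the second after the job is handed in, with the robot touching nothing.
It also fails if it takes over 70 s, if anything falls off the work surface, if the arm or the gripper's body presses on something with over 40 N, if the wrist force passes 120 N, or if a joint passes its speed limit or range.

### The arm

A 7-joint arm with a two-finger parallel gripper is mounted at the origin on a cart in front of the work surface, level with it; the furniture and walls round the work are solid. World frame = base frame: x ahead of the robot, y to its left, z up, the work surface at z = 0. Lengths are in mm, angles in degrees, forces in N, time in s.
With the tool pointing down it reaches from about 400 to 875 mm from the base axis. Payload 6.5 kg.
Tool frame: the origin (TCP) lies at the very end of the fingers, on their centre line; the grasp point (between the pads) lies 19 mm behind it; z points along the fingers, y is the direction in which the jaws open and shut (so a half turn about z gives the same grasp; the last joint's range is limited). The gripper opens to 88 mm and grips with 3 to 60 N. Pads are 18 mm wide; open, the fingers measure 123 mm over their backs; the gripper's body (75 mm by 187 mm) begins 45 mm behind the grasp point.
Start: joints at [-67.563, 30.733, -0.252, 88.115, 0.149, 61.152, -4.079], TCP at [287.279, 583.062, 213.916] pointing down, gripper open.
Joint ranges: [-154.64, 154.64], [-21.42, 123.67], [-72.66, 72.17], [13.99, 137.28], [-74.86, 254.86], [10.95, 109.41], [-158.01, 158.01]. Speed limits (degrees/s): [136.94, 136.94, 180, 180, 180, 180, 180].

### API

Orientations are given as a 3x3 rotation matrix whose columns are the frame's x, y, z axes.
In Python, from station import robot, optics, spotter gives the robot as it stands.
- The arm moves only by the tool step_arm, never from a script. Its argument "plan" is a list of rows, each an object of numbers: "tx", "ty", "tz": the shift along the tool's x, y, z in m; "yaw": the turn about the tool's z in degrees. In form: [{"tx": .., "ty": .., "tz": .., "yaw": ..}, ...]. A call has exactly 10 rows; each row shifts and turns the commanded pose from where the row before left it, along the tool's axes as they then stand; what a row does not reach is not made up. A row lasts 1/8 s, in which the tool goes at most 62.5 mm and 10.7 degrees, less where a joint would pass 70% of its speed; a pose out of reach is approached as far as the arm can. A call with a gripper value outside its range is refused whole. "fingers" is the closure in counts, from 0 (fully open) to 255 (shut), set as the call begins (left out, the last holds). The fingers move at their own pace and stop on an object; the grip force is fixed at half the most. Time passes only in rows, so rows that do not move let the fingers close, or fill a call up. It gives the time, the measured TCP pose, the force and the opening at its end, in the units of the state.
- robot.get_state(): the state, without advancing time (a new reading comes with each control period).
- optics.snapshot(name): name is "scene" or "top" or "wrist"; returns a dict with "img" (400x640x3 uint8, blue, green, red), "K" (3x3 intrinsics, pixels), "R" (3x3) and "t" (3): a world point X has camera coordinates R X + t. Camera axes: x right, y down, z forward; pixel columns grow to the right and rows downward; lengths in mm; the calibration is good to about 2 mm. A picture is of the moment at which its call begins. There is no depth.
- robot.sign_off(): hands the job in, once; it reports no verdict.
Trained networks look in a picture, given as the dict that the camera call returned (one of the last four; its "shot" number tells which), for a name from the list of things; names that differ only in an ending like _2 or _b are one class to them, and where a whole thing is asked for, a point or a joint stands for the part that bears it (a point fixed in the world has none). Each returns a list of dicts, best first, with "conf" (0 to 1); they miss things now and then, are a little off and sometimes report something else, mostly with a low value. They report only what shows in the picture. A call takes as long as a camera call. They do not tell look-alikes from the thing itself.
- spotter.boxes_of(query, picture): "uv" ([column, row] in pixels, amid what is visible of it).
- spotter.place_of(query, picture): "uv" ([column, row] in pixels: a listed point, or the origin of a listed thing).
The state is a dict: "clock": time; "joint_pos": joint angles; "qd": joint speeds; "joint_torque": joint torques, N m; "tool_pos": TCP position; "ee_rot": TCP orientation; "wrist_force": force on the tool from outside, world axes, zero at the start; "ft_torque": the same for the moment, N m; "opening": finger opening in mm.
Only numpy, scipy, OpenCV 4.12 (cv2) and the standard library are available. Lean on these libraries where they do the work, as an engineer would, in place of code of your own. Each camera call takes 0.05 s, during which the arm holds its last target.

## Working session

There is one attempt and no reset: what is moved stays moved. The work goes in short steps, Python scripts to look and compute and a tool call to move; the robot and the scene stay as the last step left them, time stands still between calls to the robot, and variables do not carry over. Pictures are saved under pics/ and viewed, and the job is handed in when it is done.

Besides the shell and the picture viewer there is one more tool, called after "Emit:" by a JSON object that holds its "name" and its "arguments", one argument or row to a line. step_arm: Moves the arm, as the interface text tells. Its arguments: {"type":"object","properties":{"plan":{"type":"array"},"fingers":{"type":"number"}},"required":["plan"]}

```bash
ls; mkdir -p pics
python3 - <<'E'
from station import robot, optics, spotter
import cv2, numpy as np
s=robot.get_state(); print(s['clock'],s['tool_pos'],s['ee_rot'],s['opening'],s['wrist_force'])
for n in ['scene','top']:
    p=optics.snapshot(n); cv2.imwrite(f'pics/{n}0.png',p['img'])
    print(n,p['K'],p['R'],p['t'])
    for q in ['shaker','mat','fixed_bar','clamp_bar','wing','tall_bottle_mid','tall_bottle','mid_bottle_mid','low_bottle_mid','beaker_mid','cylinder_mid']:
        print(q,[(np.round(d['uv']).tolist(),round(d['conf'],2)) for d in spotter.place_of(q,p)][:4])
print(robot.get_state()['clock'])
E
```

```text
pics
0.0 [287.00610165 582.4611316  213.04363319] [[-8.97055916e-01  4.41916559e-01 -6.61399079e-04]
 [ 4.41917037e-01  8.97054453e-01 -1.62491508e-03]
 [-1.24765890e-04 -1.74992320e-03 -9.99998461e-01]] 88.30167789108943 [ 0.27587943  0.02996637 -0.36495412]
scene [[435.4740709    0.         325.77936605]
 [  0.         435.4740709  202.06929677]
 [  0.           0.           1.        ]] [[-0.56421313 -0.82551814  0.0135403 ]
 [-0.52705866  0.34750598 -0.77553128]
 [ 0.6355098  -0.44470146 -0.63116393]] [303.73467497 364.79626497 717.00796477]
shaker [([264.0, 252.0], 0.61), ([356.0, 135.0], 0.28)]
mat [([257.0, 232.0], 0.78)]
fixed_bar []
clamp_bar [([226.0, 228.0], 0.69)]
wing [([244.0, 244.0], 0.58)]
tall_bottle_mid [([406.0, 203.0], 0.91), ([337.0, 178.0], 0.7), ([442.0, 247.0], 0.58), ([438.0, 220.0], 0.56)]
tall_bottle [([404.0, 219.0], 0.94), ([343.0, 217.0], 0.89), ([337.0, 194.0], 0.76), ([438.0, 266.0], 0.69)]
mid_bottle_mid [([442.0, 192.0], 0.63)]
low_bottle_mid [([409.0, 173.0], 0.7)]
beaker_mid [([384.0, 185.0], 0.64)]
cylinder_mid [([359.0, 133.0], 0.95)]
top [[511.9
[... 167 characters left out ...]
29273  0.02302515 -0.05367935]
 [ 0.05396489  0.01196405 -0.99847116]] [  20.10252928  549.67763851 1391.41481602]
shaker [([265.0, 198.0], 0.8)]
mat [([266.0, 186.0], 0.73)]
fixed_bar [([220.0, 181.0], 0.67)]
clamp_bar [([236.0, 185.0], 0.75)]
wing [([226.0, 226.0], 0.42)]
tall_bottle_mid [([380.0, 289.0], 0.93), ([345.0, 190.0], 0.86), ([363.0, 162.0], 0.71), ([402.0, 261.0], 0.7)]
tall_bottle [([395.0, 258.0], 0.93), ([359.0, 161.0], 0.84), ([380.0, 283.0], 0.83), ([343.0, 192.0], 0.79)]
mid_bottle_mid [([437.0, 226.0], 0.76)]
low_bottle_mid [([433.0, 180.0], 0.8)]
beaker_mid [([390.0, 227.0], 0.61), ([398.0, 188.0], 0.58), ([437.0, 231.0], 0.31)]
cylinder_mid [([414.0, 118.0], 0.63)]
1.2
```

View pics/scene0.png

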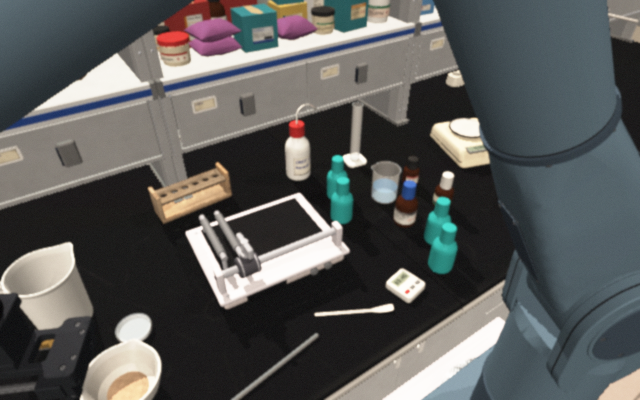

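View pics/top0.png

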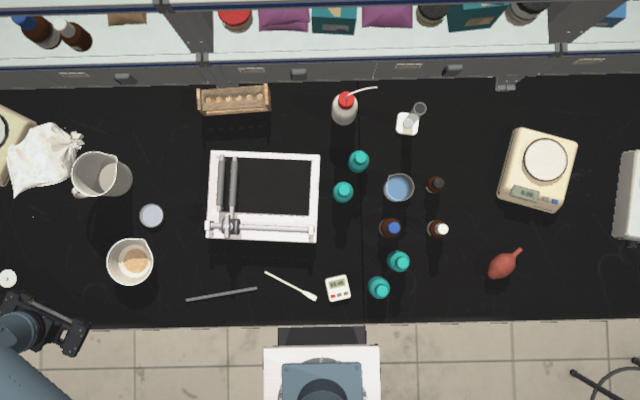

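Run:
```python
import cv2
a=cv2.imread('pics/scene0.png')[120:300,300:480]; b=cv2.imread('pics/top0.png')[130:310,320:460]
cv2.imwrite('pics/c1.png',cv2.hconcat([cv2.resize(a,None,fx=3,fy=3,interpolation=2)[:, :],]))
cv2.imwrite('pics/c2.png',cv2.resize(b,None,fx=3.3,fy=3.3,interpolation=2))
```

```text
(no output)
```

View pics/c1.png

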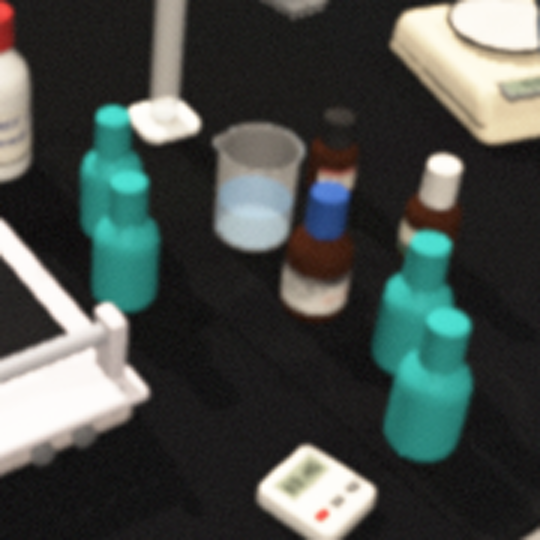

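View pics/c2.png

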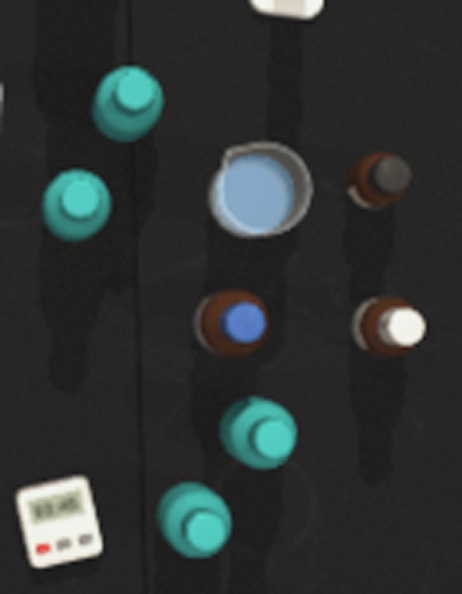

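```bash
cat > h.py <<'E'
import numpy as np
from station import robot, optics, spotter
def ray(p,uv):
    R=np.array(p['R']);t=np.array(p['t']);K=np.array(p['K'])
    d=R.T@np.linalg.inv(K)@np.array([uv[0],uv[1],1.]); return -R.T@t,d
def atz(p,uv,z):
    c,d=ray(p,uv); return c+d*(z-c[2])/d[2]
def proj(p,X):
    q=np.array(p['K'])@(np.array(p['R'])@np.asarray(X,float)+np.array(p['t'])); return q[:2]/q[2]
def tri(obs):
    A=np.zeros((3,3));b=np.zeros(3)
    for p,uv in obs:
        c,d=ray(p,uv);d/=np.linalg.norm(d);M=np.eye(3)-np.outer(d,d);A+=M;b+=M@c
    return np.linalg.solve(A,b)
SC=dict(K=[[435.474,0,325.779],[0,435.474,202.069],[0,0,1]],R=[[-0.56421313,-0.82551814,0.0135403],[-0.52705866,0.34750598,-0.77553128],[0.6355098,-0.44470146,-0.63116393]],t=[303.73467497,364.79626497,717.00796477])
TP=dict(K=[[511.953,0,314.162],[0,511.953,200.097],[0,0,1]],R=[[-0.02234772,-0.9996633,-0.01318617],[-0.99829273,0.02302515,-0.05367935],[0.05396489,0.01196405,-0.99847116]],t=[20.10252928,549.67763851,1391.41481602])
E
python3 - <<'E'
from h import *
# cap tops
for n,s,t in [('blue',(408.5,186),(394,228)),('white',(447,177),(443,229)),('black',(412.5,160),(439,184))]:
    print(n,tri([(SC,s),(TP,t)]))
# shaker pieces
for n,uv,z in [('wing',(226,226),134),('fixed',(220,181),80),('clampbar',(236,185),80),('mat',(266,186),45),('c1',(210,151),41),('c2',(321,152),41),('c3',(317,243),41),('c4',(206,240),41)]:
    print(n,atz(TP,uv,z).round(1))
E
```

```text
blue [ 470.96143137 -192.83383211  112.85625953]
white [ 465.3764833  -322.30554165   91.2073101 ]
black [ 583.56601249 -318.5316244    78.02333885]
wing [483.5 229.1 134. ]
fixed [602.5 253.4  80. ]
clampbar [591.  211.4  80. ]
mat [589.4 136.2  45. ]
c1 [688.7 287.3  41. ]
c2 [678.6 -14.1  41. ]
c3 [433.1   2.3  41. ]
c4 [447.7 300.8  41. ]
```

Run:
```python
import cv2
b=cv2.imread('pics/top0.png')[140:255,195:330]
cv2.imwrite('pics/c3.png',cv2.resize(b,None,fx=5,fy=5,interpolation=2))
```

```text
(no output)
```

View pics/c3.png

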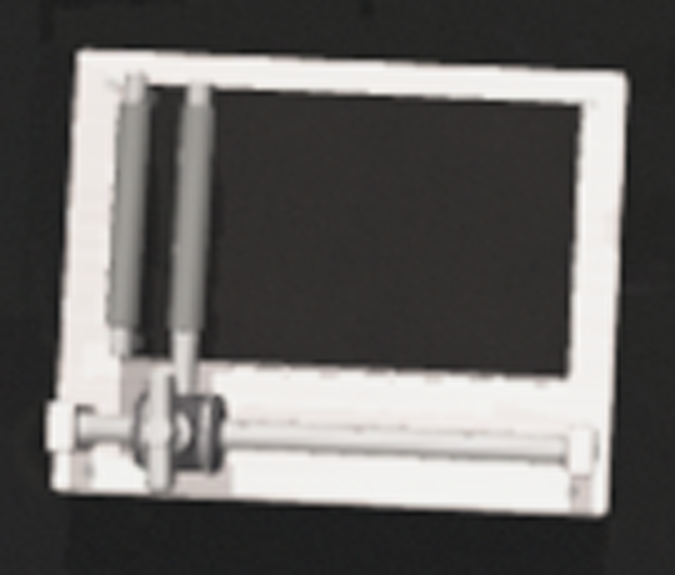

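```bash
cat >> h.py <<'E'
import json
def ang(s): R=np.array(s['ee_rot']); return np.degrees(np.arctan2(R[1,1],R[0,1]))  # world angle of tool y
def rows(tgt,yawtot,n,s=None,pos=None,a=None,order='TY'):
    """tgt world xyz(mm); yawtot about tool z (+ = clockwise from above); n rows"""
    if s is None: s=robot.get_state()
    if pos is None: pos=s['tool_pos']; a=ang(s)
    pos=np.array(pos,float); out=[]
    dy=round(yawtot/n,2)
    for i in range(n):
        ty_=np.array([np.cos(np.radians(a)),np.sin(np.radians(a))]); tx_=np.array([-ty_[1],ty_[0]])
        tx_=np.array([-ty_[1],ty_[0]])  # tool z down: x = y cross z
        d=(np.array(tgt)-pos)/(n-i)
        x=round(d[:2]@tx_/1000,4); y=round(d[:2]@ty_/1000,4); z=round(-d[2]/1000,4)
        out.append(dict(tx=x,ty=y,tz=z,yaw=dy)); pos=pos+np.r_[1000*(x*tx_+y*ty_),-1000*z]; a-=dy
    print('end',pos.round(1),round(a,1)); print(json.dumps(out)); return pos,a
E
python3 - <<'E'
from h import *
s=robot.get_state();R=np.array(s['ee_rot']);print(R[:,0],R[:,1],ang(s),s['joint_pos'],s['tool_pos'])
rows([480,229,210],100,10)
E
```

```text
[-8.97049314e-01  4.41930457e-01 -5.40349292e-06] [ 4.41930457e-01  8.97049314e-01 -8.67497678e-06] 63.77288309678599 [-67.56357113  30.73247966  -0.2524023   88.11473133   0.14757005
  61.15363099  -4.07884234] [287.26329915 583.06352687 213.92993916]
end [480.1 229.  210. ] -36.2
[{"tx": -0.0329, "ty": -0.0232, "tz": 0.0004, "yaw": 10.0}, {"tx": -0.0365, "ty": -0.0172, "tz": 0.0004, "yaw": 10.0}, {"tx": -0.0389, "ty": -0.0106, "tz": 0.0004, "yaw": 10.0}, {"tx": -0.0401, "ty": -0.0037, "tz": 0.0004, "yaw": 10.0}, {"tx": -0.0402, "ty": 0.0034, "tz": 0.0004, "yaw": 10.0}, {"tx": -0.039, "ty": 0.0103, "tz": 0.0004, "yaw": 10.0}, {"tx": -0.0366, "ty": 0.0169, "tz": 0.0004, "yaw": 10.0}, {"tx": -0.0331, "ty": 0.023, "tz": 0.0004, "yaw": 10.0}, {"tx": -0.0286, "ty": 0.0284, "tz": 0.0004, "yaw": 10.0}, {"tx": -0.0232, "ty": 0.033, "tz": 0.0003, "yaw": 10.0}]
```

Emit:
{"name": "step_arm", "arguments": {
  "plan": [
    {"tx": -0.033,"ty": -0.023,"tz": 0,"yaw": 10},
    {"tx": -0.0365,"ty": -0.017,"tz": 0,"yaw": 10},
    {"tx": -0.039,"ty": -0.0105,"tz": 0,"yaw": 10},
    {"tx": -0.04,"ty": -0.0035,"tz": 0,"yaw": 10},
    {"tx": -0.04,"ty": 0.0035,"tz": 0,"yaw": 10},
    {"tx": -0.039,"ty": 0.0105,"tz": 0,"yaw": 10},
    {"tx": -0.0365,"ty": 0.017,"tz": 0,"yaw": 10},
    {"tx": -0.033,"ty": 0.023,"tz": 0,"yaw": 10},
    {"tx": -0.0285,"ty": 0.0285,"tz": 0,"yaw": 10},
    {"tx": -0.023,"ty": 0.033,"tz": 0,"yaw": 10}
  ],
  "fingers": 0
}}

```text
clock: 2.45
tool_pos: [481.7, 229.2, 214.2]
ee_rot: [[0.595, 0.803, 0.0], [0.803, -0.595, 0.0], [0.001, 0.0, -1.0]]
wrist_force: [-0.0, 0.7, 0.9]
opening: 88.1
```

Emit:
{"name": "step_arm", "arguments": {
  "plan": [
    {"tx": 0,"ty": 0,"tz": 0,"yaw": 9},
    {"tx": 0,"ty": 0,"tz": 0,"yaw": 9},
    {"tx": 0,"ty": 0,"tz": 0,"yaw": 9},
    {"tx": 0,"ty": 0,"tz": 0,"yaw": 10},
    {"tx": 0,"ty": 0,"tz": 0,"yaw": 10},
    {"tx": 0,"ty": 0,"tz": 0,"yaw": 10},
    {"tx": 0,"ty": 0,"tz": 0,"yaw": 0},
    {"tx": 0,"ty": 0,"tz": 0,"yaw": 0},
    {"tx": 0,"ty": 0,"tz": 0,"yaw": 0},
    {"tx": 0,"ty": 0,"tz": 0,"yaw": 0}
  ]
}}

```text
clock: 3.7
tool_pos: [481.2, 230.2, 214.0]
ee_rot: [[0.998, -0.055, 0.0], [-0.055, -0.998, 0.0], [0.0, -0.0, -1.0]]
wrist_force: [0.4, 0.7, 0.0]
opening: 88.2
```

Run:
```python
from h import *
import cv2
s=robot.get_state();print(s['clock'],s['tool_pos'],ang(s),s['joint_pos'])
T=optics.snapshot('top');W=optics.snapshot('wrist');S=optics.snapshot('scene')
cv2.imwrite('pics/w1.png',W['img']);cv2.imwrite('pics/t1.png',T['img']);cv2.imwrite('pics/s1.png',S['img'])
for n,p in [('w',W),('s',S)]:
  for q,z in [('wing',134),('clamp_bar',80),('fixed_bar',80),('mat',45),('shaker',0)]:
    print(n,q,[(np.round(d['uv']).tolist(),round(d['conf'],2),atz(p,d['uv'],z).round(1).tolist()) for d in spotter.place_of(q,p)][:2])
```

```text
3.7 [481.17322714 230.167506   213.96781748] -93.17914475632837 [ -61.57667074   22.93492548   40.04609794  107.631523    -17.67412594
   55.71457789 -106.84032798]
w wing [([324.0, 195.0], 0.65, [483.6, 224.5, 134.0])]
w clamp_bar [([323.0, 64.0], 0.58, [599.2, 218.8, 80.0])]
w fixed_bar [([290.0, 62.0], 0.55, [602.3, 250.3, 80.0])]
w mat [([392.0, 69.0], 0.92, [595.3, 144.3, 45.0])]
w shaker [([382.0, 101.0], 0.77, [563.7, 145.2, 0.0])]
s wing [([359.0, 133.0], 0.61, [703.5, -218.4, 134.0]), ([245.0, 245.0], 0.6, [486.4, 226.2, 134.0])]
s clamp_bar []
s fixed_bar [([215.0, 236.0], 0.95, [599.0, 248.5, 80.0]), ([402.0, 221.0], 0.3, [413.7, -123.3, 80.0])]
s mat [([262.0, 233.0], 0.86, [586.7, 144.9, 45.0])]
s shaker [([267.0, 253.0], 0.72, [564.4, 146.3, -0.0]), ([406.0, 204.0], 0.21, [520.0, -246.3, 0.0])]
```

View pics/w1.png

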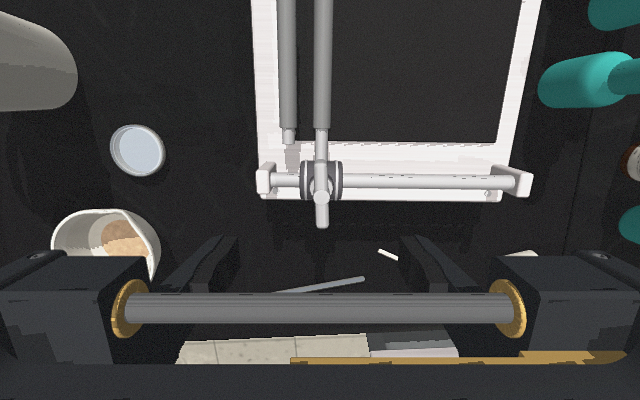

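Emit:
{"name": "step_arm", "arguments": {
  "plan": [
    {"tx": 0.002,"ty": 0.003,"tz": 0.013},
    {"tz": 0.02},
    {"tz": 0.02},
    {"tz": 0.02},
    {"tz": 0.01},
    {"tz": 0.01},
    {"tz": 0},
    {"tz": 0},
    {"tz": 0},
    {"tz": 0}
  ]
}}

```text
$.plan[0]: bad value
```

Run:
```python
from h import *
import cv2
s=robot.get_state();print(s['clock'],s['tool_pos'],ang(s))
W=optics.snapshot('wrist');S=optics.snapshot('scene')
cv2.imwrite('pics/ws2.png',cv2.vconcat([cv2.resize(W['img'][100:300,150:500],None,fx=1.5,fy=1.5),cv2.resize(S['img'][170:310,150:380],(525,298))]))
```

```text
4.35 [481.11043192 230.24335485 213.90374406] -93.22458132433579
```

View pics/ws2.png

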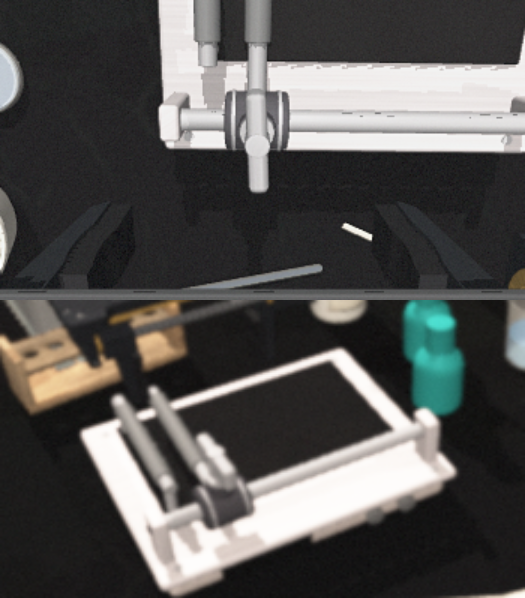

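Emit:
{"name": "step_arm", "arguments": {
  "plan": [
    {"tx": 0.002,"ty": 0.003,"tz": 0.013,"yaw": 0},
    {"tx": 0,"ty": 0,"tz": 0.02,"yaw": 0},
    {"tx": 0,"ty": 0,"tz": 0.02,"yaw": 0},
    {"tx": 0,"ty": 0,"tz": 0.02,"yaw": 0},
    {"tx": 0,"ty": 0,"tz": 0.01,"yaw": 0},
    {"tx": 0,"ty": 0,"tz": 0.01,"yaw": 0},
    {"tx": 0,"ty": 0,"tz": 0,"yaw": 0},
    {"tx": 0,"ty": 0,"tz": 0,"yaw": 0},
    {"tx": 0,"ty": 0,"tz": 0,"yaw": 0},
    {"tx": 0,"ty": 0,"tz": 0,"yaw": 0}
  ]
}}

```text
clock: 5.7
tool_pos: [483.2, 227.3, 121.3]
ee_rot: [[0.998, -0.056, 0.001], [-0.056, -0.998, 0.0], [0.0, -0.0, -1.0]]
wrist_force: [-0.7, -1.1, 0.4]
opening: 88.1
```

Run:
```python
from h import *
import cv2
s=robot.get_state();print(s['clock'],s['tool_pos'],ang(s),s['wrist_force'])
W=optics.snapshot('wrist');S=optics.snapshot('scene')
cv2.imwrite('pics/ws3.png',cv2.vconcat([cv2.resize(W['img'][100:300,150:500],None,fx=1.5,fy=1.5),cv2.resize(S['img'][170:310,150:380],(525,298))]))
```

```text
5.7 [483.1513032  227.29103678 121.25245848] -93.22001084910752 [-0.7455606  -1.06144483  0.36523081]
```

View pics/ws3.png

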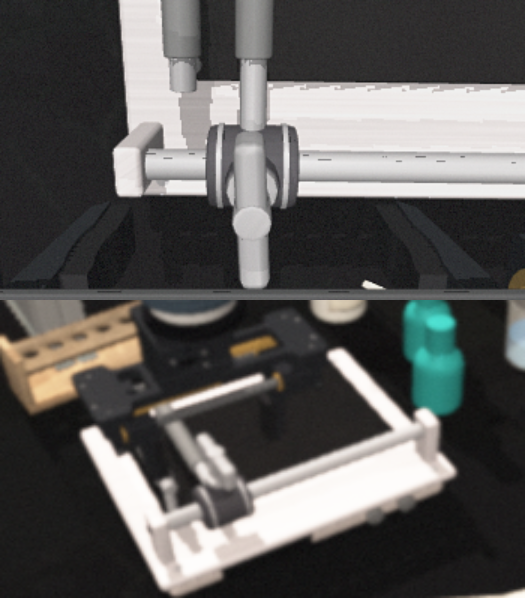

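Run:
```python
from h import *
import cv2
W=optics.snapshot('wrist');S=optics.snapshot('scene')
for X in [(483.2,227.3,121.3),(483.2,227.3,146),(513,225.6,146),(453,229,146)]: print(proj(W,X).round(1),proj(S,X).round(1))
for p in(W,S):print([(np.round(d['uv']),d['conf'],atz(p,d['uv'],134).round(1)) for d in spotter.place_of('wing',p)])
a=cv2.resize(W['img'],(800,500));cv2.imwrite('pics/w4.png',a)
cv2.imwrite('pics/s4.png',cv2.resize(S['img'][180:280,170:310],None,fx=5,fy=5,interpolation=2))
```

```text
[317. 234.] [246.1 251. ]
[316.8 252. ] [244.8 241.8]
[316.8 200.5] [238.8 232.6]
[316.8 298.9] [251.2 251.7]
[(array([320., 240.]), 0.65, array([484.9, 225.2, 134. ]))]
[(array([242., 247.]), 0.72, array([486.2, 234.1, 134. ]))]
```

View pics/w4.png

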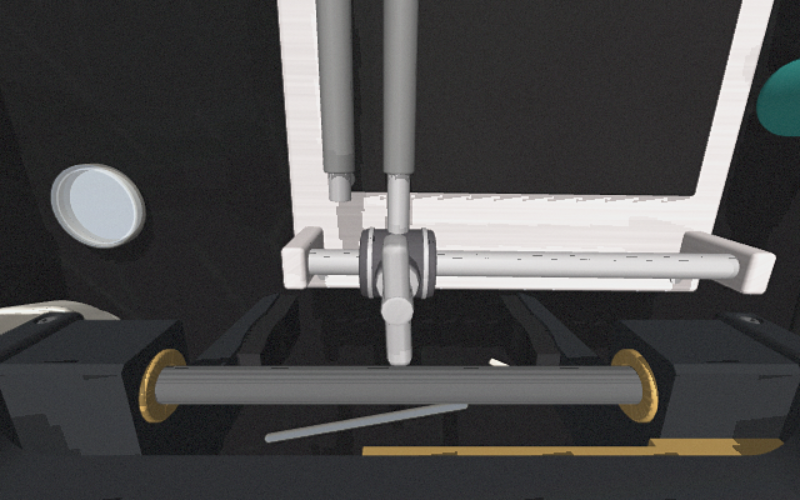

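View pics/s4.png

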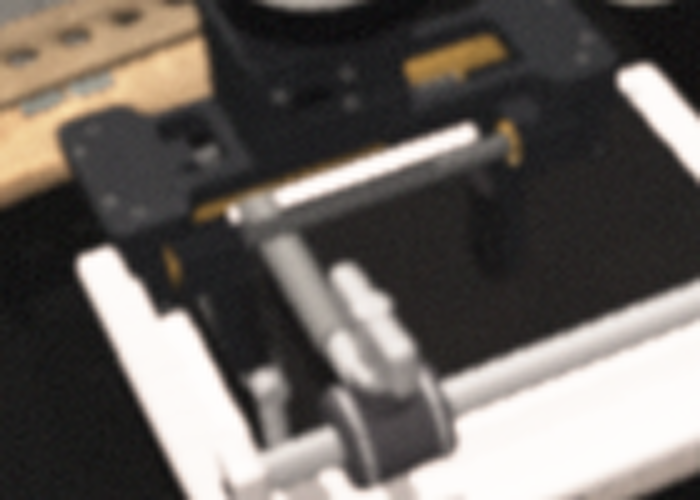

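Emit:
{"name": "step_arm", "arguments": {
  "plan": [
    {"tx": 0.0025,"ty": 0,"tz": 0,"yaw": 0},
    {"tx": 0,"ty": 0,"tz": 0,"yaw": 0},
    {"tx": 0,"ty": 0,"tz": 0,"yaw": 0},
    {"tx": 0,"ty": 0,"tz": 0,"yaw": 0},
    {"tx": 0,"ty": 0,"tz": 0,"yaw": 0},
    {"tx": 0,"ty": 0,"tz": 0,"yaw": 0},
    {"tx": 0,"ty": 0,"tz": 0,"yaw": 0},
    {"tx": 0,"ty": 0,"tz": 0,"yaw": 0},
    {"tx": 0,"ty": 0,"tz": 0,"yaw": 0},
    {"tx": 0,"ty": 0,"tz": 0,"yaw": 0}
  ],
  "fingers": 255
}}

```text
clock: 7.25
tool_pos: [486.2, 227.3, 121.7]
ee_rot: [[0.998, -0.056, 0.001], [-0.056, -0.998, 0.001], [0.001, -0.001, -1.0]]
wrist_force: [-1.2, -0.4, 6.1]
opening: 0.0
```

Run:
```python
from h import *
import cv2
s=robot.get_state();print(s['clock'],s['tool_pos'],ang(s),s['wrist_force'],s['ft_torque'],s['opening'])
W=optics.snapshot('wrist')
cv2.imwrite('pics/w5.png',cv2.resize(W['img'],(640,400)))
```

```text
7.25 [486.24321577 227.31415712 121.73429785] -93.22814141573446 [-1.20613545 -0.42207752  6.14920654] [ 0.0318915   0.26502899 -0.01514208] 0.0007390299785986314
```

View pics/w5.png

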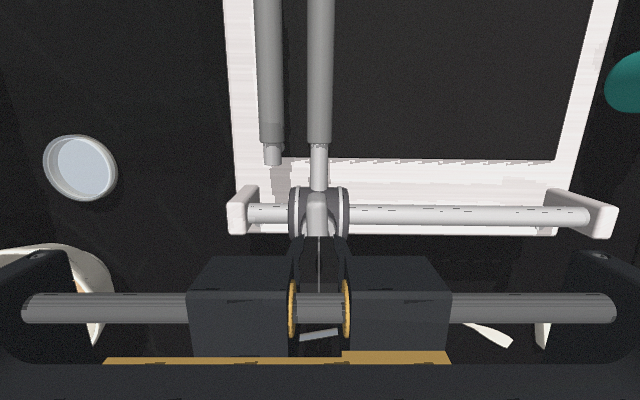

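Run:
```python
from h import *
import cv2
W=optics.snapshot('wrist');S=optics.snapshot('scene');T=optics.snapshot('top')
cv2.imwrite('pics/w6.png',cv2.resize(W['img'][160:360,200:440],None,fx=3.3,fy=3,interpolation=2))
cv2.imwrite('pics/s6.png',cv2.resize(S['img'][180:280,170:310],None,fx=5,fy=5,interpolation=2))
cv2.imwrite('pics/t6.png',cv2.resize(T['img'][140:255,195:330],None,fx=5,fy=5,interpolation=2))
```

```text
(no output)
```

View pics/w6.png

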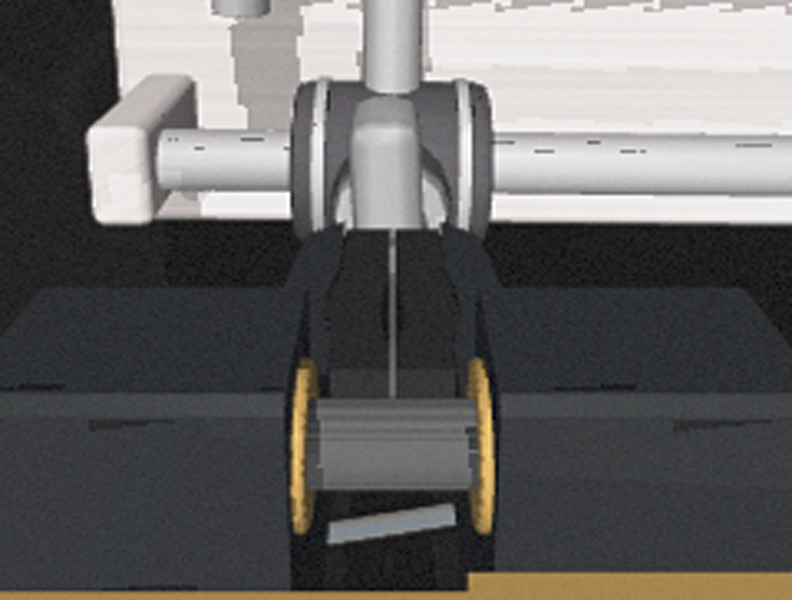

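View pics/s6.png

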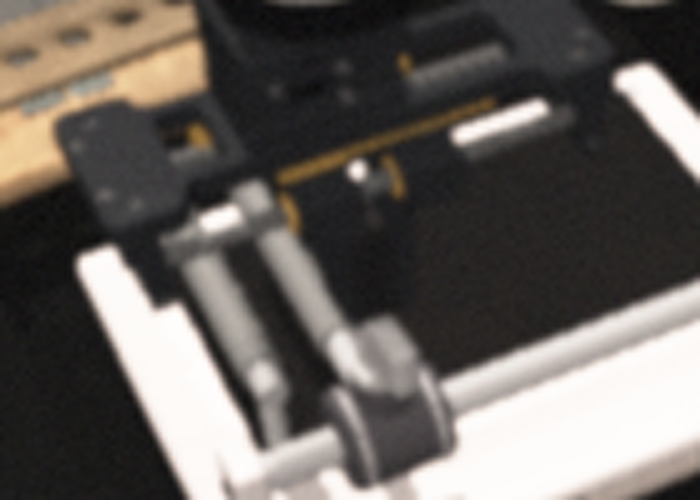

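Run:
```python
from h import *
s=robot.get_state();print(s['clock'],s['tool_pos'],s['joint_torque'],s['wrist_force'])
W=optics.snapshot('wrist');print(W['R'],W['t'],-np.array(W['R']).T@W['t'])
# W now shifted 2.5mm in x vs earlier picture; earlier: t0 = t + R*dx
R=np.array(W['R']);W0=dict(W);W0['t']=W['t']+R@np.array([2.6,0,0.4])
for n,w,sc in [('disc',(317.6,247),(245,240)),('near',(319,288),(251,253)),('far',(315,189.6),(238.5,233))]:
    X=tri([(W0,w),(SC,sc)]);print(n,X.round(1),proj(W0,X),proj(SC,X))
```

```text
7.45 [486.22141927 227.28378486 121.70499231] [ 1.45122302e-01 -4.16992593e+01  8.22001487e+00 -1.72922927e+01
  2.95270805e-02 -2.85581918e-01 -3.94633016e-04] [-0.71698848  0.31340422  5.69864257]
[[-5.47622010e-02 -9.98499223e-01 -6.35564506e-04]
 [-9.56835829e-01  5.22952210e-02  2.85885302e-01]
 [-2.85423015e-01  1.62638393e-02 -9.58263633e-01]] [252.82704167 441.15040374 437.16866846] [560.73187698 222.26750574 292.96510788]
disc [486.8 225.9 146.8] [319.12455562 247.36729315] [244.55985491 240.13012591]
near [456.3 228.  139.3] [318.36146051 287.84507659] [251.20356209 252.93068577]
far [517.8 225.5 140.8] [316.66909394 190.02160354] [238.03086488 233.109408  ]
```

View pics/t6.png

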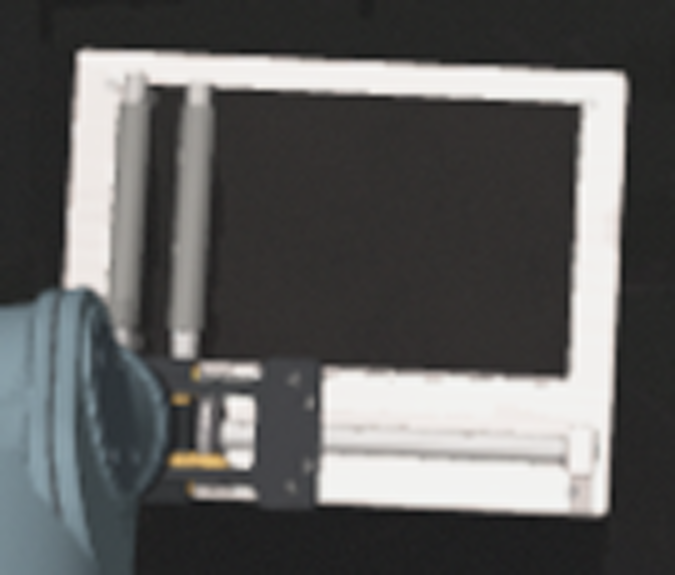

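Run:
```python
from h import *
for n,w,sc in [('near',(226.6,238),(251,253)),('far',(227,214),(238.5,233))]:
    X=tri([(TP,w),(SC,sc)]);print(n,X.round(1),proj(TP,X),proj(SC,X))
W=optics.snapshot('wrist')
for z in (100,121.7,134,146,150): print(z,proj(W,(495,227,z)).round(1),proj(W,(486,227,z)).round(1),proj(W,(477,227,z)).round(1),proj(SC,(486,227,z)).round(1))
print(robot.get_state()['ee_rot'])
```

```text
near [454.1 227.9 140.8] [226.14478774 237.75607907] [251.6918093  253.04237386]
far [513.7 225.1 144. ] [226.69960447 213.84588201] [238.93340536 233.03051332]
100 [317. 210.] [317.7 222. ] [318.4 233.8] [246.7 257.6]
121.7 [316.8 221.2] [317.6 234.4] [318.4 247.3] [245.6 249.9]
134 [316.7 228.7] [317.5 242.7] [318.3 256.3] [244.9 245.4]
146 [316.5 237.2] [317.4 252. ] [318.3 266.4] [244.3 240.9]
150 [316.5 240.3] [317.4 255.4] [318.3 270.1] [244.  239.4]
[[ 9.98411257e-01 -5.63298105e-02  1.38347020e-03]
 [-5.63311645e-02 -9.98411678e-01  9.59980098e-04]
 [ 1.32719730e-03 -1.03638742e-03 -9.99998582e-01]]
```

Emit:
{"name": "step_arm", "arguments": {
  "plan": [
    {"tx": 0,"ty": 0,"tz": -0.01,"yaw": 0},
    {"tx": 0,"ty": 0,"tz": 0,"yaw": 0},
    {"tx": 0,"ty": 0,"tz": 0,"yaw": 0},
    {"tx": 0,"ty": 0,"tz": 0,"yaw": 0},
    {"tx": 0,"ty": 0,"tz": 0,"yaw": 0},
    {"tx": 0,"ty": 0,"tz": 0,"yaw": 0},
    {"tx": 0,"ty": 0,"tz": 0,"yaw": 0},
    {"tx": 0,"ty": 0,"tz": 0,"yaw": 0},
    {"tx": 0,"ty": 0,"tz": 0,"yaw": 0},
    {"tx": 0,"ty": 0,"tz": 0,"yaw": 0}
  ],
  "fingers": 110
}}

```text
clock: 8.8
tool_pos: [485.5, 227.0, 130.9]
ee_rot: [[0.998, -0.056, 0.0], [-0.056, -0.998, 0.0], [0.0, -0.0, -1.0]]
wrist_force: [0.4, 1.2, 0.0]
opening: 50.1
```

Run:
```python
from h import *
import cv2
s=robot.get_state();print(s['clock'],s['tool_pos'],ang(s),s['wrist_force'],s['opening'])
W=optics.snapshot('wrist');S=optics.snapshot('scene')
cv2.imwrite('pics/w7.png',cv2.resize(W['img'][160:360,200:440],None,fx=3.3,fy=3,interpolation=2))
cv2.imwrite('pics/s7.png',cv2.resize(S['img'][180:280,170:310],None,fx=5,fy=5,interpolation=2))
```

```text
8.8 [485.47808608 227.00264482 130.94587167] -93.22741609897494 [0.35335727 1.16192864 0.04526608] 50.0512719836773
```

View pics/w7.png

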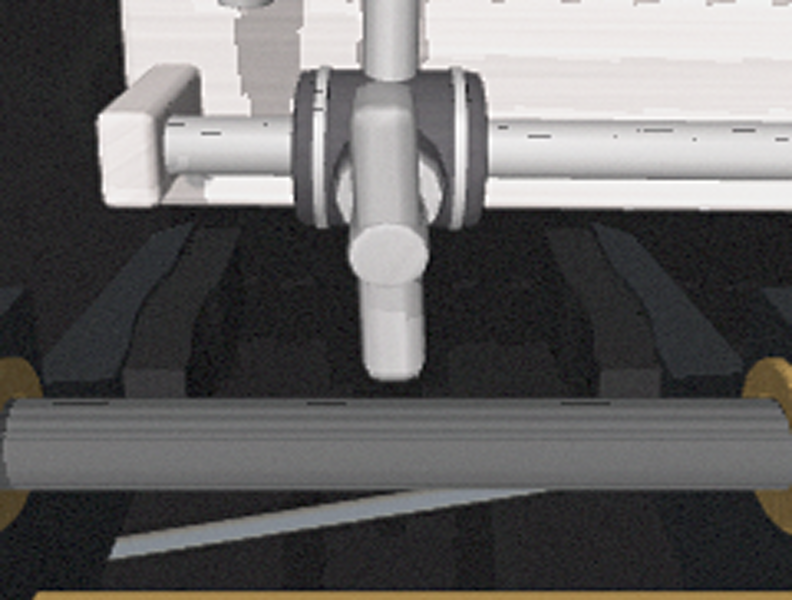

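View pics/s7.png

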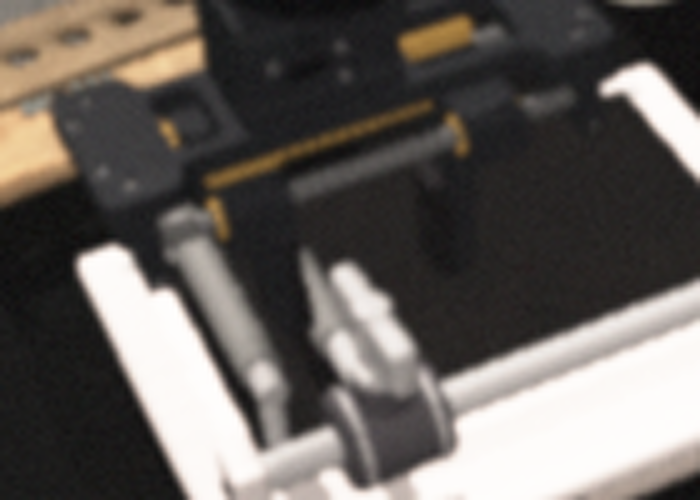

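Run:
```python
from h import *
import cv2
W=optics.snapshot('wrist');S=optics.snapshot('scene')
f=lambda im:np.clip((im/255.)**0.45*255,0,255).astype('uint8')
cv2.imwrite('pics/s8.png',cv2.resize(f(S['img'][200:280,210:310]),None,fx=8,fy=7,interpolation=2)[:600])
cv2.imwrite('pics/w8.png',cv2.resize(f(W['img'][200:320,220:420]),None,fx=4,fy=4,interpolation=2))
for p in (W,S):
  for z in (131,155): print([proj(p,(485.5+a,227+b,z)).round(1).tolist() for a in(-9,9) for b in(25,-25)])
```

```text
[[279.2, 248.9], [356.6, 245.0], [276.5, 222.9], [356.1, 218.8]]
[[273.8, 268.0], [362.0, 263.7], [270.5, 238.9], [361.6, 234.3]]
[[235.3, 254.7], [258.9, 244.3], [231.3, 249.0], [254.7, 239.0]]
[[233.8, 245.6], [257.9, 235.4], [229.7, 240.0], [253.5, 230.0]]
```

View pics/s8.png

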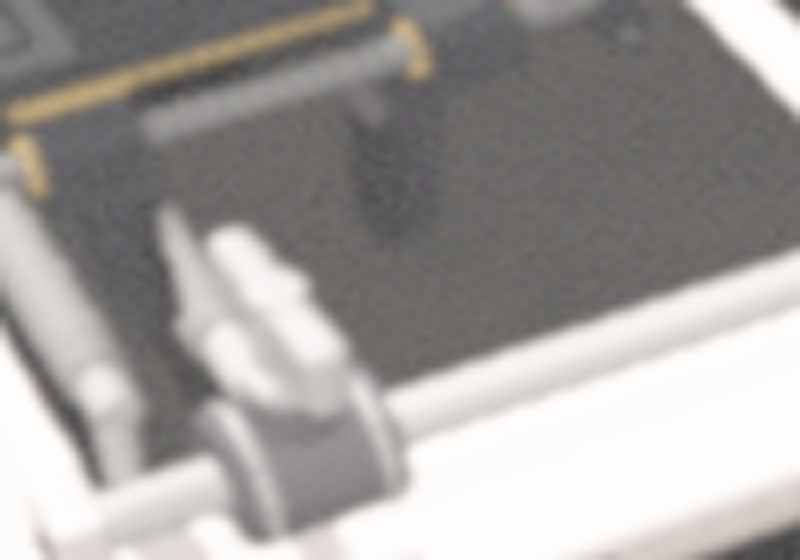

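View pics/w8.png

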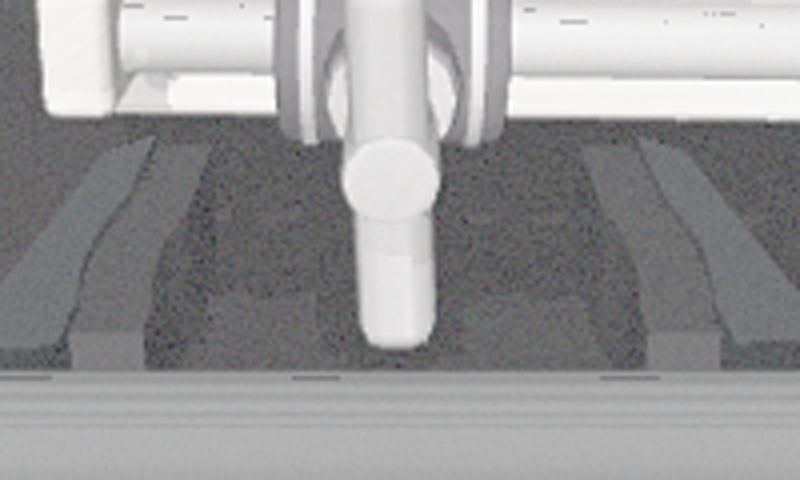

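The image geometry and the 6 N contact on the wing's top (at TCP z = 121.7) agree. The real finger ends sit about 24 mm above the nominal TCP. I'll go lower by that amount, with the fingers half open.

Emit:
{"name": "step_arm", "arguments": {
  "plan": [
    {"tx": 0.0005,"ty": 0.001,"tz": 0.005,"yaw": 0},
    {"tx": 0,"ty": 0,"tz": 0.005,"yaw": 0},
    {"tx": 0,"ty": 0,"tz": 0.005,"yaw": 0},
    {"tx": 0,"ty": 0,"tz": 0.005,"yaw": 0},
    {"tx": 0,"ty": 0,"tz": 0.005,"yaw": 0},
    {"tx": 0,"ty": 0,"tz": 0.004,"yaw": 0},
    {"tx": 0,"ty": 0,"tz": 0.003,"yaw": 0},
    {"tx": 0,"ty": 0,"tz": 0,"yaw": 0},
    {"tx": 0,"ty": 0,"tz": 0,"yaw": 0},
    {"tx": 0,"ty": 0,"tz": 0,"yaw": 0}
  ]
}}

```text
clock: 10.25
tool_pos: [486.0, 226.0, 99.1]
ee_rot: [[0.998, -0.056, 0.0], [-0.056, -0.998, 0.0], [0.0, -0.0, -1.0]]
wrist_force: [0.4, -0.3, 0.6]
opening: 50.2
```

Emit:
{"name": "step_arm", "arguments": {
  "plan": [
    {"tx": 0,"ty": 0,"tz": 0,"yaw": 0},
    {"tx": 0,"ty": 0,"tz": 0,"yaw": 0},
    {"tx": 0,"ty": 0,"tz": 0,"yaw": 0},
    {"tx": 0,"ty": 0,"tz": 0,"yaw": 0},
    {"tx": 0,"ty": 0,"tz": 0,"yaw": 0},
    {"tx": 0,"ty": 0,"tz": 0,"yaw": 0},
    {"tx": 0,"ty": 0,"tz": 0,"yaw": 0},
    {"tx": 0,"ty": 0,"tz": 0,"yaw": 0},
    {"tx": 0,"ty": 0,"tz": 0,"yaw": 0},
    {"tx": 0,"ty": 0,"tz": 0,"yaw": 0}
  ],
  "fingers": 255
}}

```text
clock: 11.5
tool_pos: [486.0, 227.6, 99.0]
ee_rot: [[0.998, -0.055, 0.001], [-0.055, -0.998, 0.002], [0.0, -0.002, -1.0]]
wrist_force: [0.6, 6.2, -1.0]
opening: 12.3
```

Run:
```python
from h import *
import cv2
s=robot.get_state();print(s['clock'],s['tool_pos'],ang(s),s['wrist_force'],s['ft_torque'],s['opening'])
W=optics.snapshot('wrist');S=optics.snapshot('scene')
cv2.imwrite('pics/w9.png',cv2.resize(W['img'][160:360,200:440],None,fx=3.3,fy=3,interpolation=2))
```

```text
11.5 [485.99968927 227.58026124  98.96805581] -93.14437965746274 [ 0.58121575  6.24318919 -0.9873404 ] [ 1.01354804 -0.00467989  0.05014813] 12.266237405254126
```

View pics/w9.png

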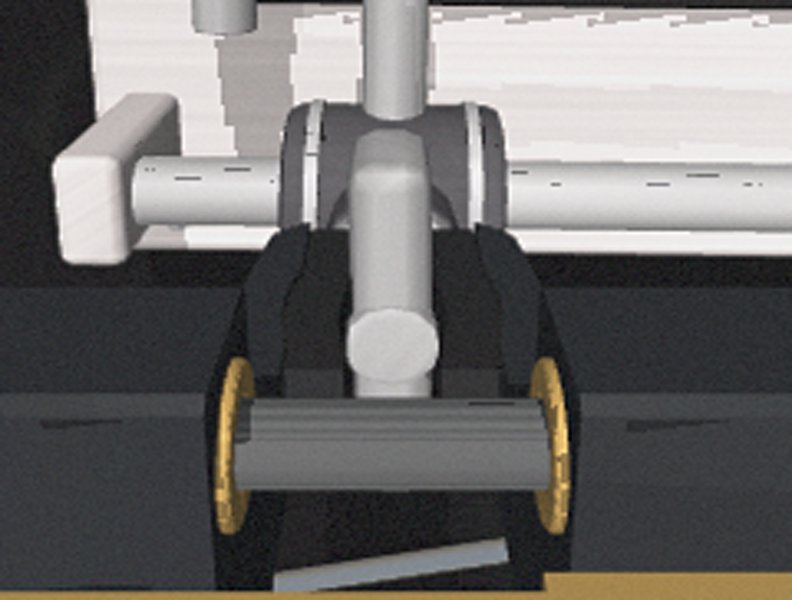

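Emit:
{"name": "step_arm", "arguments": {
  "plan": [
    {"tx": 0,"ty": -0.0016,"tz": 0,"yaw": 0},
    {"tx": 0,"ty": 0,"tz": 0,"yaw": -9},
    {"tx": 0,"ty": 0,"tz": 0,"yaw": -9},
    {"tx": 0,"ty": 0,"tz": 0,"yaw": -9},
    {"tx": 0,"ty": 0,"tz": 0,"yaw": -9},
    {"tx": 0,"ty": 0,"tz": 0,"yaw": -9},
    {"tx": 0,"ty": 0,"tz": 0,"yaw": -9},
    {"tx": 0,"ty": 0,"tz": 0,"yaw": -9},
    {"tx": 0,"ty": 0,"tz": 0,"yaw": -9},
    {"tx": 0,"ty": 0,"tz": 0,"yaw": 0}
  ]
}}

```text
clock: 12.85
tool_pos: [485.1, 227.1, 98.8]
ee_rot: [[0.364, 0.932, -0.002], [0.932, -0.364, -0.0], [-0.001, -0.002, -1.0]]
wrist_force: [-4.0, 1.1, 4.0]
opening: 12.0
```

Run:
```python
from h import *
import cv2
s=robot.get_state();print(s['clock'],s['tool_pos'],ang(s),s['wrist_force'],s['ft_torque'],s['opening'],s['joint_pos'])
W=optics.snapshot('wrist')
cv2.imwrite('pics/w10.png',W['img'])
a=np.radians(-93+74);y=np.array([np.cos(ang(s)*np.pi/180),np.sin(ang(s)*np.pi/180)]);x=np.array([-y[1],y[0]])
ys=np.array([.0506,.9987]);print('tx,ty per mm of +ys',x@ys,y@ys)
```

```text
12.85 [485.1287199  227.09702394  98.81025666] -21.316486897183367 [-3.98349085  1.06865789  4.00679852] [0.16583263 0.82864068 0.08503589] 12.04916765744059 [-41.36152322  29.53163845  14.78876261 111.13436709 -11.15182394
  40.79821318 -41.24048434]
tx,ty per mm of +ys 0.9487696776737246 -0.3159084499137321
```

View pics/w10.png

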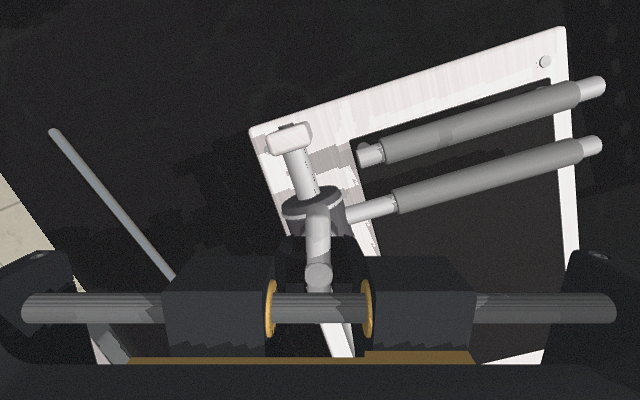

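Emit:
{"name": "step_arm", "arguments": {
  "plan": [
    {"tx": -0.006,"ty": 0.002,"tz": 0,"yaw": 0},
    {"tx": -0.0113,"ty": 0.0038,"tz": 0,"yaw": 0},
    {"tx": -0.0113,"ty": 0.0038,"tz": 0,"yaw": 0},
    {"tx": -0.0113,"ty": 0.0038,"tz": 0,"yaw": 0},
    {"tx": -0.0113,"ty": 0.0038,"tz": 0,"yaw": 0},
    {"tx": -0.0113,"ty": 0.0038,"tz": 0,"yaw": 0},
    {"tx": -0.0113,"ty": 0.0038,"tz": 0,"yaw": 0},
    {"tx": -0.0113,"ty": 0.0038,"tz": 0,"yaw": 0},
    {"tx": -0.006,"ty": 0.002,"tz": 0,"yaw": 0},
    {"tx": 0,"ty": 0,"tz": 0,"yaw": 0}
  ]
}}

```text
clock: 14.15
tool_pos: [478.5, 129.9, 98.7]
ee_rot: [[0.365, 0.931, -0.006], [0.931, -0.365, -0.002], [-0.004, -0.005, -1.0]]
wrist_force: [-10.9, -0.3, 12.3]
opening: 11.5
```

Run:
```python
from h import *
import cv2
s=robot.get_state();print(s['clock'],s['tool_pos'],ang(s),s['wrist_force'],s['ft_torque'],s['opening'])
T=optics.snapshot('top');W=optics.snapshot('wrist')
cv2.imwrite('pics/t11.png',cv2.hconcat([cv2.resize(T['img'][140:255,195:330],None,fx=3,fy=3,interpolation=2),cv2.resize(W['img'],(552,345))[:, :395]]))
```

```text
14.15 [478.46947231 129.93949204  98.69569954] -21.409902093948386 [-10.93825302  -0.26743226  12.29076957] [-0.20893468  2.19875756  0.05273942] 11.490824166545156
```

View pics/t11.png

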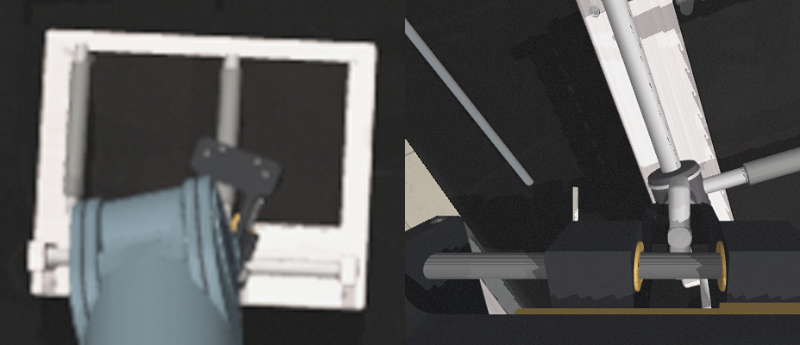

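Run:
```python
from h import *
print(atz(TP,(393.9,227.6),120), proj(SC,(470.5,-192,120)))
for n,uv in [('tq1',(402,263)),('tq2',(382,291)),('tq3',(344,190)),('white',(443,229)),]: print(n,atz(TP,uv,120).round())
for n,uv in [('beaker',(399,187))]: print(n,atz(TP,uv,92).round())
```

```text
[ 470.02814493 -193.69353315  120.        ] [410.01427474 183.82491001]
tq1 [ 381. -211.  120.]
tq2 [ 312. -159.  120.]
tq3 [568. -70. 120.]
white [ 464. -317.  120.]
beaker [ 575. -214.   92.]
```

Emit:
{"name": "step_arm", "arguments": {
  "plan": [
    {"tx": 0,"ty": 0,"tz": 0,"yaw": 0},
    {"tx": 0,"ty": 0,"tz": 0,"yaw": 0},
    {"tx": 0,"ty": 0,"tz": 0,"yaw": 0},
    {"tx": 0,"ty": 0,"tz": 0,"yaw": 0},
    {"tx": 0,"ty": 0,"tz": 0,"yaw": 0},
    {"tx": 0,"ty": 0,"tz": -0.01,"yaw": 0},
    {"tx": 0,"ty": 0,"tz": -0.025,"yaw": 0},
    {"tx": 0,"ty": 0,"tz": -0.03,"yaw": 0},
    {"tx": 0,"ty": 0,"tz": -0.03,"yaw": 0},
    {"tx": 0,"ty": 0,"tz": -0.03,"yaw": 0}
  ],
  "fingers": 90
}}

```text
clock: 15.5
tool_pos: [481.6, 131.5, 225.6]
ee_rot: [[0.362, 0.932, 0.001], [0.932, -0.362, 0.0], [0.001, 0.001, -1.0]]
wrist_force: [0.7, -0.3, 0.4]
opening: 56.8
```

Run:
```python
from h import *
s=robot.get_state();print(s['clock'],s['tool_pos'],ang(s),s['wrist_force'],s['opening'])
rows([471,-192,220],70,10)
```

```text
15.5 [481.55627437 131.45349816 225.64339774] -21.242744682131274 [ 0.70892013 -0.2515541   0.38245142] 56.778731359749806
end [ 471. -192.  220.] -91.2
[{"tx": -0.0305, "ty": 0.0107, "tz": 0.0006, "yaw": 7.0}, {"tx": -0.029, "ty": 0.0144, "tz": 0.0006, "yaw": 7.0}, {"tx": -0.027, "ty": 0.0178, "tz": 0.0006, "yaw": 7.0}, {"tx": -0.0247, "ty": 0.021, "tz": 0.0005, "yaw": 7.0}, {"tx": -0.0219, "ty": 0.0238, "tz": 0.0006, "yaw": 7.0}, {"tx": -0.0189, "ty": 0.0263, "tz": 0.0005, "yaw": 7.0}, {"tx": -0.0155, "ty": 0.0284, "tz": 0.0006, "yaw": 7.0}, {"tx": -0.0119, "ty": 0.0301, "tz": 0.0005, "yaw": 7.0}, {"tx": -0.0082, "ty": 0.0313, "tz": 0.0006, "yaw": 7.0}, {"tx": -0.0043, "ty": 0.0321, "tz": 0.0005, "yaw": 7.0}]
```

Emit:
{"name": "step_arm", "arguments": {
  "plan": [
    {"tx": -0.0305,"ty": 0.0105,"tz": 0,"yaw": 7},
    {"tx": -0.029,"ty": 0.0145,"tz": 0,"yaw": 7},
    {"tx": -0.027,"ty": 0.018,"tz": 0,"yaw": 7},
    {"tx": -0.0245,"ty": 0.021,"tz": 0,"yaw": 7},
    {"tx": -0.022,"ty": 0.024,"tz": 0,"yaw": 7},
    {"tx": -0.019,"ty": 0.0265,"tz": 0,"yaw": 7},
    {"tx": -0.0155,"ty": 0.0285,"tz": 0,"yaw": 7},
    {"tx": -0.012,"ty": 0.03,"tz": 0,"yaw": 7},
    {"tx": -0.008,"ty": 0.0315,"tz": 0,"yaw": 7},
    {"tx": -0.0045,"ty": 0.032,"tz": 0,"yaw": 7}
  ]
}}

```text
clock: 16.75
tool_pos: [471.3, -193.4, 224.7]
ee_rot: [[1.0, -0.025, 0.001], [-0.025, -1.0, 0.0], [0.001, -0.0, -1.0]]
wrist_force: [0.9, -0.3, 0.4]
opening: 57.4
```

Emit:
{"name": "step_arm", "arguments": {
  "plan": [
    {"tx": 0,"ty": 0,"tz": 0.02,"yaw": 0},
    {"tx": 0,"ty": 0,"tz": 0.02,"yaw": 0},
    {"tx": 0,"ty": 0,"tz": 0,"yaw": 0},
    {"tx": 0,"ty": 0,"tz": 0,"yaw": 0},
    {"tx": 0,"ty": 0,"tz": 0,"yaw": 0},
    {"tx": 0,"ty": 0,"tz": 0,"yaw": 0},
    {"tx": 0,"ty": 0,"tz": 0,"yaw": 0},
    {"tx": 0,"ty": 0,"tz": 0,"yaw": 0},
    {"tx": 0,"ty": 0,"tz": 0,"yaw": 0},
    {"tx": 0,"ty": 0,"tz": 0,"yaw": 0}
  ]
}}

```text
clock: 18.0
tool_pos: [471.2, -192.4, 183.9]
ee_rot: [[1.0, -0.021, -0.0], [-0.021, -1.0, 0.0], [-0.0, -0.0, -1.0]]
wrist_force: [-0.0, 0.6, -0.8]
opening: 57.1
```

Run:
```python
from h import *
import cv2
s=robot.get_state();print(s['clock'],s['tool_pos'],ang(s),s['wrist_force'],s['opening'])
W=optics.snapshot('wrist');S=optics.snapshot('scene');T=optics.snapshot('top')
cv2.imwrite('pics/w12.png',W['img'])
cv2.imwrite('pics/t12.png',cv2.resize(T['img'][140:250,195:330],None,fx=5,fy=5,interpolation=2))
print(proj(W,(471,-193,120)),proj(S,(471,-193,120)))
for q in ('tall_bottle_mid',):
  for p in (W,S): print([(np.round(d['uv'],1).tolist(),round(d['conf'],2),atz(p,d['uv'],60).round(1).tolist()) for d in spotter.place_of(q,p)])
```

```text
18.0 [ 471.19400684 -192.4068361   183.88384191] -91.2273850559909 [-0.0100177   0.55794039 -0.75810881] 57.060093062011006
[318.04477483 203.839934  ] [410.18263252 183.57951504]
[([292.4, 313.2], 0.96, [314.9, -159.1, 60.0]), ([323.0, 185.5], 0.86, [471.8, -198.1, 60.0]), ([185.0, 86.6], 0.76, [570.9, -68.9, 60.0]), ([338.5, 260.7], 0.68, [384.0, -214.3, 60.0])]
[([443.0, 244.9], 0.84, [319.9, -160.7, 60.0]), ([405.4, 201.6], 0.8, [477.8, -194.5, 60.0]), ([336.7, 175.5], 0.8, [659.9, -117.0, 60.0]), ([341.0, 197.7], 0.75, [577.3, -71.3, 60.0]), ([438.0, 219.1], 0.66, [387.0, -214.1, 60.0])]
```

View pics/w12.png

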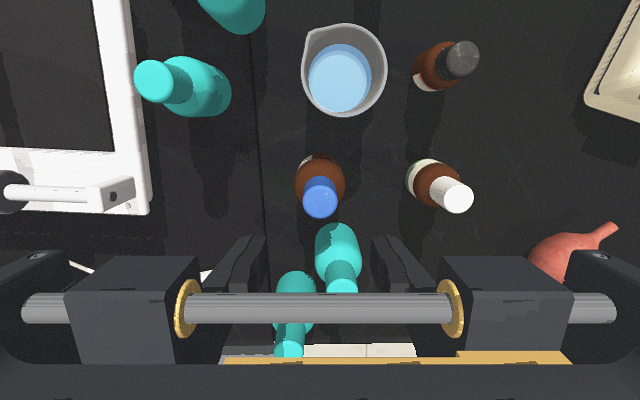

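View pics/t12.png

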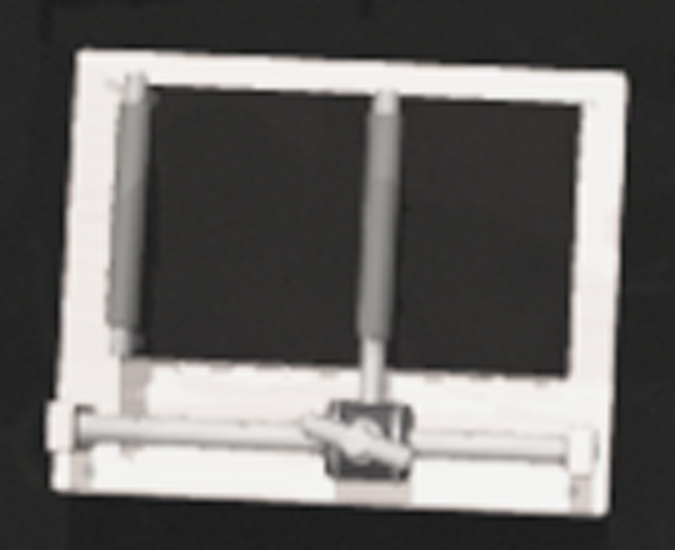

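Named candidates in the wrist view: the brown bottles are blue-cap (320,200), white-cap (457,195) and black-cap (462,58). The turquoise look-alikes are at (180,85), (235,10), (338,255) and (293,315). Blue-cap fits: it is brown, and it triangulated tallest at 113 mm against 91 and 78. The earlier enlarged crop agrees.

Emit:
{"name": "step_arm", "arguments": {
  "plan": [
    {"tx": 0.002,"ty": 0.001,"tz": 0.015,"yaw": 0},
    {"tx": 0,"ty": 0,"tz": 0.02,"yaw": 0},
    {"tx": 0,"ty": 0,"tz": 0.02,"yaw": 0},
    {"tx": 0,"ty": 0,"tz": 0.015,"yaw": 0},
    {"tx": 0,"ty": 0,"tz": 0.01,"yaw": 0},
    {"tx": 0,"ty": 0,"tz": 0.01,"yaw": 0},
    {"tx": 0,"ty": 0,"tz": 0.01,"yaw": 0},
    {"tx": 0,"ty": 0,"tz": 0.0095,"yaw": 0},
    {"tx": 0,"ty": 0,"tz": 0,"yaw": 0},
    {"tx": 0,"ty": 0,"tz": 0,"yaw": 0}
  ]
}}

```text
clock: 19.5
tool_pos: [473.4, -193.6, 74.6]
ee_rot: [[1.0, -0.022, 0.0], [-0.022, -1.0, -0.0], [0.0, 0.0, -1.0]]
wrist_force: [0.7, -0.7, 0.1]
opening: 57.1
```

Run:
```python
from h import *
import cv2
s=robot.get_state();print(s['clock'],s['tool_pos'],ang(s),s['wrist_force'],s['opening'])
W=optics.snapshot('wrist');S=optics.snapshot('scene')
cv2.imwrite('pics/w13.png',W['img'])
cv2.imwrite('pics/s13.png',cv2.resize(S['img'][130:250,350:470],None,fx=5,fy=5,interpolation=2))
```

```text
19.5 [ 473.41582075 -193.61608608   74.62681593] -91.23326465982086 [ 0.65983946 -0.67656736  0.06159085] 57.08675287529592
```

View pics/w13.png

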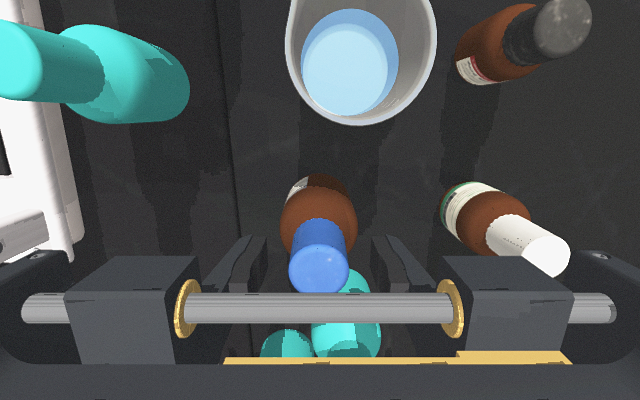

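View pics/s13.png

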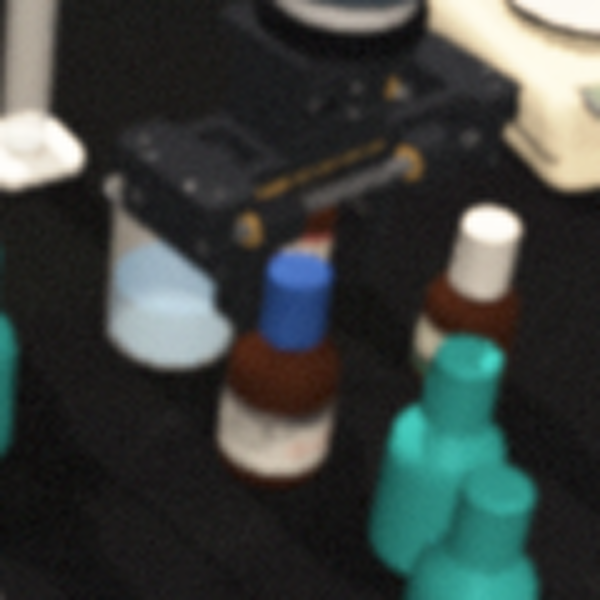

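Emit:
{"name": "step_arm", "arguments": {
  "plan": [
    {"tx": 0,"ty": 0,"tz": 0,"yaw": 0},
    {"tx": 0,"ty": 0,"tz": 0,"yaw": 0},
    {"tx": 0,"ty": 0,"tz": 0,"yaw": 0},
    {"tx": 0,"ty": 0,"tz": 0,"yaw": 0},
    {"tx": 0,"ty": 0,"tz": 0,"yaw": 0},
    {"tx": 0,"ty": 0,"tz": 0,"yaw": 0},
    {"tx": 0,"ty": 0,"tz": 0,"yaw": 0},
    {"tx": 0,"ty": 0,"tz": -0.01,"yaw": 0},
    {"tx": 0,"ty": 0,"tz": -0.02,"yaw": 0},
    {"tx": 0,"ty": 0,"tz": 0,"yaw": 0}
  ],
  "fingers": 255
}}

```text
clock: 20.85
tool_pos: [474.1, -193.7, 105.6]
ee_rot: [[1.0, -0.021, 0.002], [-0.021, -1.0, -0.0], [0.002, 0.0, -1.0]]
wrist_force: [0.3, -0.3, -3.9]
opening: 31.1
```

Run:
```python
from h import *
import cv2
s=robot.get_state();print(s['clock'],s['tool_pos'],ang(s),s['wrist_force'],s['ft_torque'],s['opening'])
S=optics.snapshot('scene');W=optics.snapshot('wrist')
cv2.imwrite('pics/s14.png',cv2.hconcat([cv2.resize(S['img'][130:250,350:470],(400,400)),cv2.resize(W['img'],(400,400))]))
```

```text
20.85 [ 474.12008073 -193.68889123  105.5628296 ] -91.22236462777236 [ 0.27830256 -0.2809396  -3.94934577] [0.0253864  0.0940059  0.02943815] 31.05451555566397
```

View pics/s14.png

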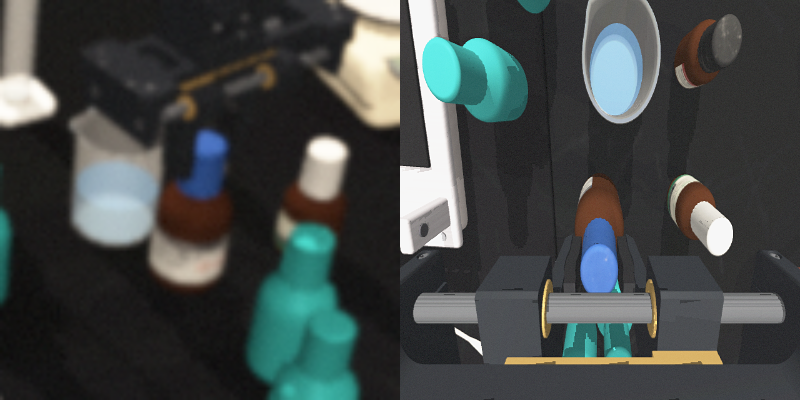

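Run:
```python
from h import *
s=robot.get_state()
p,a=rows([474+0.3*124,-194+.3*405,235.5],0,5,pos=[474,-194,235.5],a=ang(s))
rows([598,211,235.5],2.5,10,pos=p,a=a)
```

```text
end [511.2 -72.5 235.5] -91.2
[{"tx": 0.0069, "ty": -0.0245, "tz": -0.0, "yaw": 0.0}, {"tx": 0.0069, "ty": -0.0244, "tz": -0.0, "yaw": 0.0}, {"tx": 0.0069, "ty": -0.0245, "tz": -0.0, "yaw": 0.0}, {"tx": 0.007, "ty": -0.0244, "tz": -0.0, "yaw": 0.0}, {"tx": 0.0069, "ty": -0.0245, "tz": -0.0, "yaw": 0.0}]
end [598.  211.  235.5] -93.7
[{"tx": 0.0081, "ty": -0.0285, "tz": -0.0, "yaw": 0.25}, {"tx": 0.008, "ty": -0.0286, "tz": -0.0, "yaw": 0.25}, {"tx": 0.0078, "ty": -0.0286, "tz": -0.0, "yaw": 0.25}, {"tx": 0.0077, "ty": -0.0286, "tz": -0.0, "yaw": 0.25}, {"tx": 0.0076, "ty": -0.0287, "tz": -0.0, "yaw": 0.25}, {"tx": 0.0075, "ty": -0.0287, "tz": -0.0, "yaw": 0.25}, {"tx": 0.0073, "ty": -0.0287, "tz": -0.0, "yaw": 0.25}, {"tx": 0.0072, "ty": -0.0287, "tz": -0.0, "yaw": 0.25}, {"tx": 0.0071, "ty": -0.0288, "tz": -0.0, "yaw": 0.25}, {"tx": 0.0069, "ty": -0.0288, "tz": -0.0, "yaw": 0.25}]
```

Emit:
{"name": "step_arm", "arguments": {
  "plan": [
    {"tx": 0,"ty": 0,"tz": -0.02,"yaw": 0},
    {"tx": 0,"ty": 0,"tz": -0.03,"yaw": 0},
    {"tx": 0,"ty": 0,"tz": -0.03,"yaw": 0},
    {"tx": 0,"ty": 0,"tz": -0.03,"yaw": 0},
    {"tx": 0,"ty": 0,"tz": -0.02,"yaw": 0},
    {"tx": 0.007,"ty": -0.0245,"tz": 0,"yaw": 0},
    {"tx": 0.007,"ty": -0.0245,"tz": 0,"yaw": 0},
    {"tx": 0.007,"ty": -0.0245,"tz": 0,"yaw": 0},
    {"tx": 0.007,"ty": -0.0245,"tz": 0,"yaw": 0},
    {"tx": 0.007,"ty": -0.0245,"tz": 0,"yaw": 0}
  ]
}}

```text
clock: 22.2
tool_pos: [510.4, -70.8, 233.5]
ee_rot: [[1.0, -0.021, -0.002], [-0.021, -1.0, 0.0], [-0.002, -0.0, -1.0]]
wrist_force: [-0.2, 0.1, -3.0]
opening: 30.9
```

Emit:
{"name": "step_arm", "arguments": {
  "plan": [
    {"tx": 0.008,"ty": -0.0285,"tz": 0,"yaw": 0.25},
    {"tx": 0.008,"ty": -0.0285,"tz": 0,"yaw": 0.25},
    {"tx": 0.008,"ty": -0.0285,"tz": 0,"yaw": 0.25},
    {"tx": 0.0075,"ty": -0.0285,"tz": 0,"yaw": 0.25},
    {"tx": 0.0075,"ty": -0.0285,"tz": 0,"yaw": 0.25},
    {"tx": 0.0075,"ty": -0.0285,"tz": 0,"yaw": 0.25},
    {"tx": 0.0075,"ty": -0.0285,"tz": 0,"yaw": 0.25},
    {"tx": 0.007,"ty": -0.0285,"tz": 0,"yaw": 0.25},
    {"tx": 0.007,"ty": -0.029,"tz": 0,"yaw": 0.25},
    {"tx": 0.007,"ty": -0.029,"tz": 0,"yaw": 0.25}
  ]
}}

```text
clock: 23.45
tool_pos: [597.0, 211.8, 233.0]
ee_rot: [[0.998, -0.065, -0.002], [-0.065, -0.998, -0.001], [-0.002, 0.001, -1.0]]
wrist_force: [-0.1, 0.1, -1.7]
opening: 31.0
```

Emit:
{"name": "step_arm", "arguments": {
  "plan": [
    {"tx": 0,"ty": 0,"tz": 0,"yaw": 0},
    {"tx": 0,"ty": 0,"tz": 0.01,"yaw": 0},
    {"tx": 0,"ty": 0,"tz": 0.02,"yaw": 0},
    {"tx": 0,"ty": 0,"tz": 0.02,"yaw": 0},
    {"tx": 0,"ty": 0,"tz": 0.02,"yaw": 0},
    {"tx": 0,"ty": 0,"tz": 0.01,"yaw": 0},
    {"tx": 0,"ty": 0,"tz": 0,"yaw": 0},
    {"tx": 0,"ty": 0,"tz": 0,"yaw": 0},
    {"tx": 0,"ty": 0,"tz": 0,"yaw": 0},
    {"tx": 0,"ty": 0,"tz": 0,"yaw": 0}
  ]
}}

```text
clock: 24.7
tool_pos: [597.9, 211.1, 155.0]
ee_rot: [[0.998, -0.065, 0.001], [-0.065, -0.998, 0.0], [0.001, -0.001, -1.0]]
wrist_force: [1.0, 0.2, -1.5]
opening: 30.9
```

Run:
```python
from h import *
import cv2
s=robot.get_state();print(s['clock'],s['tool_pos'],ang(s),s['wrist_force'],s['ft_torque'],s['opening'])
S=optics.snapshot('scene');W=optics.snapshot('wrist')
cv2.imwrite('pics/s15.png',cv2.resize(S['img'][130:310,150:370],None,fx=3.3,fy=3.3))
cv2.imwrite('pics/w15.png',W['img'])
for q,z in [('fixed_bar',80),('clamp_bar',80)]:
  for p in (W,S): print(q,[(np.round(d['uv'],1).tolist(),round(d['conf'],2),atz(p,d['uv'],z).round(1).tolist()) for d in spotter.place_of(q,p)][:2])
```

```text
24.7 [597.85327539 211.13974001 154.97052258] -93.72375105467982 [ 0.97947555  0.23356324 -1.49394892] [-0.01237361  0.18728846  0.00426015] 30.866837146013236
fixed_bar [([271.7, 197.4], 0.69, [602.6, 251.1, 80.0])]
fixed_bar [([212.9, 237.4], 0.88, [598.0, 253.7, 80.0])]
clamp_bar [([420.4, 195.2], 0.88, [596.3, 120.6, 80.0])]
clamp_bar [([265.4, 216.2], 0.94, [597.4, 127.2, 80.0]), ([411.0, 170.0], 0.49, [550.8, -277.4, 80.0])]
```

View pics/s15.png

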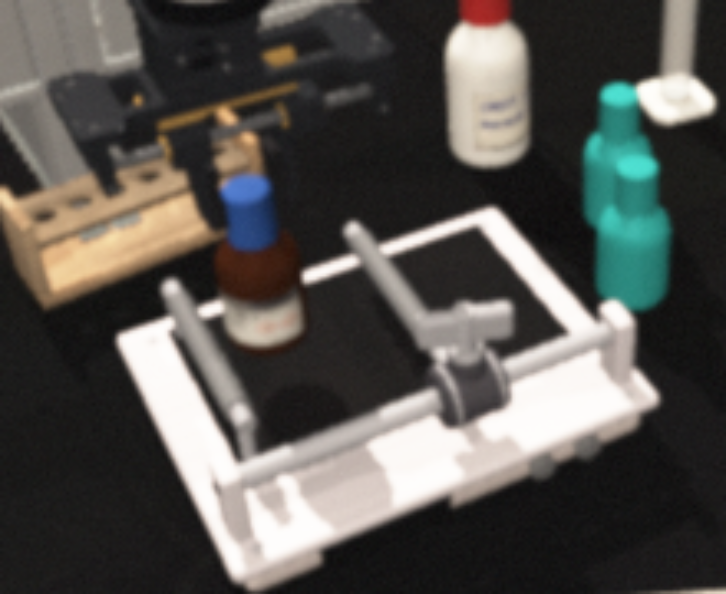

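View pics/w15.png

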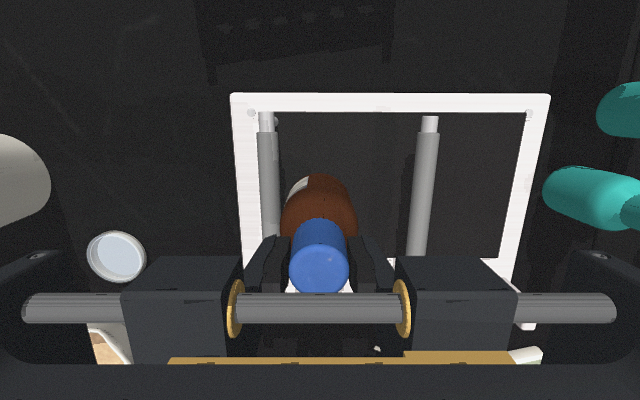

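Emit:
{"name": "step_arm", "arguments": {
  "plan": [
    {"tx": 0,"ty": 0,"tz": 0.008,"yaw": 0},
    {"tx": 0,"ty": 0,"tz": 0.01,"yaw": 0},
    {"tx": 0,"ty": 0,"tz": 0.008,"yaw": 0},
    {"tx": 0,"ty": 0,"tz": 0.004,"yaw": 0},
    {"tx": 0,"ty": 0,"tz": 0.002,"yaw": 0},
    {"tx": 0,"ty": 0,"tz": 0.001,"yaw": 0},
    {"tx": 0,"ty": 0,"tz": 0.001,"yaw": 0},
    {"tx": 0,"ty": 0,"tz": 0.001,"yaw": 0},
    {"tx": 0,"ty": 0,"tz": 0,"yaw": 0},
    {"tx": 0,"ty": 0,"tz": 0,"yaw": 0}
  ]
}}

```text
clock: 26.25
tool_pos: [597.7, 211.0, 119.6]
ee_rot: [[0.998, -0.065, 0.0], [-0.065, -0.998, 0.0], [0.0, -0.0, -1.0]]
wrist_force: [0.5, 0.1, -0.8]
opening: 31.1
```

Run:
```python
from h import *
import cv2
s=robot.get_state();print(s['clock'],s['tool_pos'],ang(s),s['wrist_force'],s['ft_torque'],s['opening'])
```

```text
26.25 [597.72462681 211.03408734 119.59192764] -93.72690948052673 [ 0.51942483  0.14756708 -0.76911008] [ 0.03861451  0.12577035 -0.0042481 ] 31.138340527441475
```

Emit:
{"name": "step_arm", "arguments": {
  "plan": [
    {"tx": 0,"ty": -0.001,"tz": 0,"yaw": 0},
    {"tx": 0,"ty": -0.001,"tz": 0,"yaw": 0},
    {"tx": 0,"ty": -0.001,"tz": 0,"yaw": 0},
    {"tx": 0,"ty": -0.001,"tz": 0,"yaw": 0},
    {"tx": 0,"ty": -0.0005,"tz": 0,"yaw": 0},
    {"tx": 0,"ty": -0.0005,"tz": 0,"yaw": 0},
    {"tx": 0,"ty": 0,"tz": 0,"yaw": 0},
    {"tx": 0,"ty": 0,"tz": 0,"yaw": 0},
    {"tx": 0,"ty": 0,"tz": 0,"yaw": 0},
    {"tx": 0,"ty": 0,"tz": 0,"yaw": 0}
  ]
}}

```text
clock: 27.5
tool_pos: [598.1, 215.6, 119.7]
ee_rot: [[0.998, -0.065, 0.0], [-0.065, -0.998, -0.0], [0.0, 0.0, -1.0]]
wrist_force: [-0.5, -5.0, 5.1]
opening: 30.7
```

Run:
```python
from h import *
import cv2
s=robot.get_state();print(s['clock'],s['tool_pos'],s['wrist_force'],s['ft_torque'],s['opening'])
S=optics.snapshot('scene');W=optics.snapshot('wrist')
cv2.imwrite('pics/s16.png',cv2.resize(S['img'][160:290,180:310],None,fx=4.6,fy=4.6,interpolation=2))
cv2.imwrite('pics/w16.png',cv2.resize(W['img'][100:300,200:480],None,fx=2.8,fy=2.8,interpolation=2))
```

```text
27.5 [598.10788739 215.5894795  119.65643828] [-0.45504426 -5.02041871  5.11408228] [-1.21048821  0.22995089 -0.00712277] 30.6637447920155
```

View pics/s16.png

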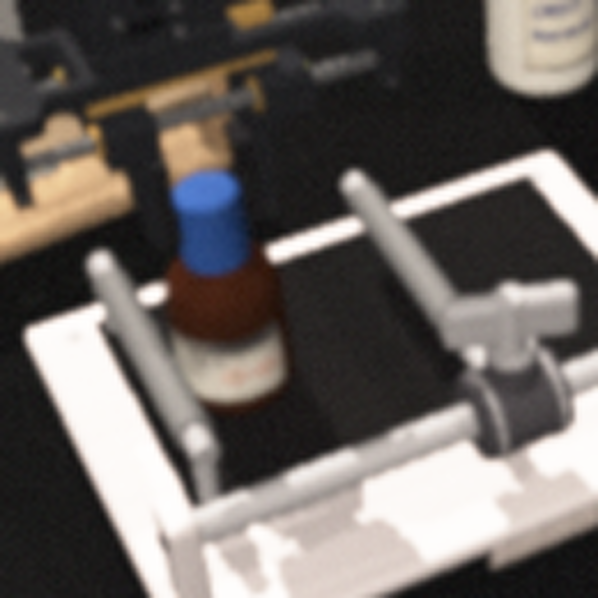

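View pics/w16.png

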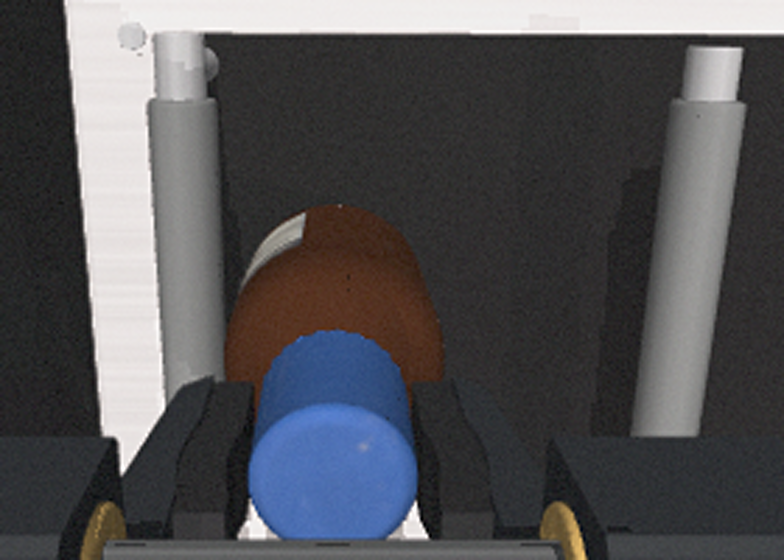

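Emit:
{"name": "step_arm", "arguments": {
  "plan": [
    {"tx": 0,"ty": 0,"tz": -0.001,"yaw": 0},
    {"tx": 0,"ty": 0,"tz": 0,"yaw": 0},
    {"tx": 0,"ty": -0.0005,"tz": 0,"yaw": 0},
    {"tx": 0,"ty": -0.0005,"tz": 0,"yaw": 0},
    {"tx": 0,"ty": 0,"tz": 0,"yaw": 0},
    {"tx": 0,"ty": 0,"tz": 0,"yaw": 0},
    {"tx": 0,"ty": 0,"tz": 0,"yaw": 0},
    {"tx": 0,"ty": 0,"tz": 0,"yaw": 0},
    {"tx": 0,"ty": 0,"tz": 0,"yaw": 0},
    {"tx": 0,"ty": 0,"tz": 0,"yaw": 0}
  ]
}}

```text
clock: 28.85
tool_pos: [597.9, 216.9, 120.4]
ee_rot: [[0.998, -0.065, 0.0], [-0.065, -0.998, -0.0], [0.0, 0.0, -1.0]]
wrist_force: [0.7, 0.2, -2.5]
opening: 30.7
```

Run:
```python
from h import *
s=robot.get_state();print(s['clock'],s['tool_pos'],s['wrist_force'],s['ft_torque'],s['opening'])
```

```text
28.85 [597.93213093 216.90556823 120.43294165] [ 0.7316274   0.16894339 -2.46968798] [0.01162596 0.16966983 0.02663774] 30.694379202821057
```

Emit:
{"name": "step_arm", "arguments": {
  "plan": [
    {"tx": 0,"ty": -0.0005,"tz": 0,"yaw": 0},
    {"tx": 0,"ty": -0.0005,"tz": 0,"yaw": 0},
    {"tx": 0,"ty": -0.0005,"tz": 0,"yaw": 0},
    {"tx": 0,"ty": -0.0005,"tz": 0,"yaw": 0},
    {"tx": 0,"ty": 0,"tz": 0,"yaw": 0},
    {"tx": 0,"ty": 0,"tz": 0,"yaw": 0},
    {"tx": 0,"ty": 0,"tz": 0,"yaw": 0},
    {"tx": 0,"ty": 0,"tz": 0,"yaw": 0},
    {"tx": 0,"ty": 0,"tz": 0,"yaw": 0},
    {"tx": 0,"ty": 0,"tz": 0,"yaw": 0}
  ]
}}

```text
clock: 30.1
tool_pos: [598.1, 218.6, 120.5]
ee_rot: [[0.998, -0.065, 0.0], [-0.065, -0.998, -0.0], [0.0, 0.0, -1.0]]
wrist_force: [-0.3, -3.7, -0.2]
opening: 30.8
```

Run:
```python
from h import *
s=robot.get_state();print(s['clock'],s['tool_pos'],s['wrist_force'],s['ft_torque'],s['opening'])
```

```text
30.1 [598.12073988 218.58468157 120.48531309] [-0.28732139 -3.67318902 -0.1730981 ] [-1.02016635  0.23091726  0.01409725] 30.793848613205082
```

Emit:
{"name": "step_arm", "arguments": {
  "plan": [
    {"tx": 0,"ty": 0,"tz": 0.0005,"yaw": 0},
    {"tx": 0,"ty": 0,"tz": 0,"yaw": 0},
    {"tx": 0,"ty": 0,"tz": 0,"yaw": 0},
    {"tx": 0,"ty": 0,"tz": 0,"yaw": 0},
    {"tx": 0,"ty": 0,"tz": 0,"yaw": 0},
    {"tx": 0,"ty": 0,"tz": -0.008,"yaw": 0},
    {"tx": 0,"ty": 0,"tz": -0.02,"yaw": 0},
    {"tx": 0,"ty": 0,"tz": -0.03,"yaw": 0},
    {"tx": 0,"ty": 0,"tz": -0.03,"yaw": 0},
    {"tx": 0,"ty": 0,"tz": -0.02,"yaw": 0}
  ],
  "fingers": 90
}}

```text
clock: 31.35
tool_pos: [598.9, 219.0, 230.8]
ee_rot: [[0.998, -0.065, 0.003], [-0.065, -0.998, 0.001], [0.003, -0.001, -1.0]]
wrist_force: [-0.7, 0.5, -0.6]
opening: 56.6
```

Run:
```python
from h import *
import cv2
s=robot.get_state();print(s['clock'],s['tool_pos'],ang(s),s['wrist_force'],s['opening'])
S=optics.snapshot('scene');W=optics.snapshot('wrist');T=optics.snapshot('top')
cv2.imwrite('pics/s17.png',cv2.resize(S['img'][160:290,180:310],None,fx=4.6,fy=4.6,interpolation=2))
cv2.imwrite('pics/w17.png',W['img'])
for q,z in [('wing',134),('tall_bottle',45)]:
  for n,p in (('w',W),('s',S),('t',T)): print(q,n,[(np.round(d['uv'],1).tolist(),round(d['conf'],2),atz(p,d['uv'],z).round(1).tolist()) for d in spotter.place_of(q,p)][:4])
```

```text
31.35 [598.93564889 219.00842381 230.82882764] -93.74013119326646 [-0.69093952  0.52870041 -0.56113435] 56.56175300363297
wing w []
wing s [([289.2, 232.0], 0.72, [471.4, 136.6, 134.0])]
wing t [([265.7, 230.3], 0.44, [470.5, 129.5, 134.0])]
tall_bottle w [([520.1, 175.9], 0.86, [582.1, -33.5, 45.0]), ([567.3, 113.6], 0.82, [654.4, -79.2, 45.0]), ([317.2, 180.1], 0.62, [592.8, 220.9, 45.0])]
tall_bottle s [([229.5, 240.7], 0.86, [604.6, 216.9, 45.0]), ([342.6, 212.4], 0.82, [543.7, -52.4, 45.0]), ([436.4, 234.5], 0.79, [361.5, -186.5, 45.0]), ([356.5, 132.6], 0.74, [829.2, -313.8, 45.0])]
tall_bottle t [([393.5, 259.2], 0.87, [385.7, -200.7, 45.0]), ([358.1, 164.4], 0.81, [642.0, -113.3, 45.0]), ([377.6, 284.1], 0.61, [320.7, -156.5, 45.0]), ([342.3, 195.0], 0.55, [560.3, -68.7, 45.0])]
```

View pics/s17.png

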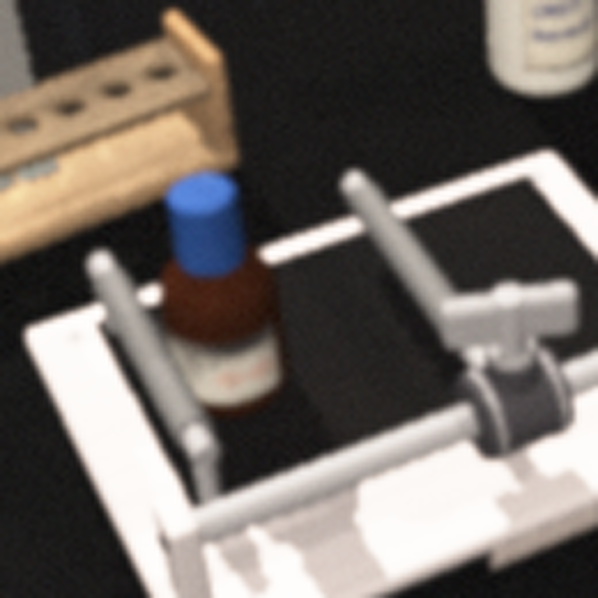

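View pics/w17.png

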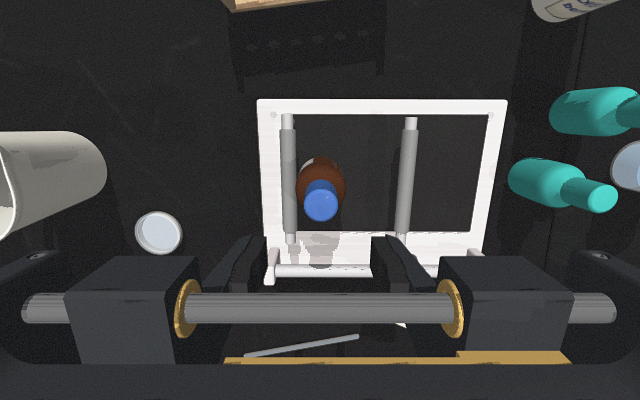

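Run:
```python
from h import *
print(atz(SC,(290.9,223.5),147))
rows([480,130.5,220],-72.5,10)
```

```text
[478.67906519 127.75009805 147.        ]
end [480.  130.5 220. ] -21.2
[{"tx": -0.0112, "ty": 0.0096, "tz": 0.0007, "yaw": -7.25}, {"tx": -0.0123, "ty": 0.0081, "tz": 0.0007, "yaw": -7.25}, {"tx": -0.0132, "ty": 0.0065, "tz": 0.0007, "yaw": -7.25}, {"tx": -0.0139, "ty": 0.0047, "tz": 0.0007, "yaw": -7.25}, {"tx": -0.0144, "ty": 0.003, "tz": 0.0007, "yaw": -7.25}, {"tx": -0.0146, "ty": 0.0011, "tz": 0.0007, "yaw": -7.25}, {"tx": -0.0147, "ty": -0.0007, "tz": 0.0007, "yaw": -7.25}, {"tx": -0.0144, "ty": -0.0026, "tz": 0.0007, "yaw": -7.25}, {"tx": -0.014, "ty": -0.0044, "tz": 0.0006, "yaw": -7.25}, {"tx": -0.0134, "ty": -0.0061, "tz": 0.0007, "yaw": -7.25}]
```

Emit:
{"name": "step_arm", "arguments": {
  "plan": [
    {"tx": -0.011,"ty": 0.0095,"tz": 0,"yaw": -7.25},
    {"tx": -0.0125,"ty": 0.008,"tz": 0,"yaw": -7.25},
    {"tx": -0.013,"ty": 0.0065,"tz": 0,"yaw": -7.25},
    {"tx": -0.014,"ty": 0.0045,"tz": 0,"yaw": -7.25},
    {"tx": -0.0145,"ty": 0.003,"tz": 0,"yaw": -7.25},
    {"tx": -0.0145,"ty": 0.001,"tz": 0,"yaw": -7.25},
    {"tx": -0.0145,"ty": -0.0005,"tz": 0,"yaw": -7.25},
    {"tx": -0.0145,"ty": -0.0025,"tz": 0,"yaw": -7.25},
    {"tx": -0.014,"ty": -0.0045,"tz": 0,"yaw": -7.25},
    {"tx": -0.0135,"ty": -0.006,"tz": 0,"yaw": -7.25}
  ]
}}

```text
clock: 33.05
tool_pos: [480.1, 130.5, 227.5]
ee_rot: [[0.358, 0.934, -0.001], [0.934, -0.358, -0.0], [-0.001, -0.0, -1.0]]
wrist_force: [0.2, 0.3, -0.0]
opening: 57.0
```

Emit:
{"name": "step_arm", "arguments": {
  "plan": [
    {"tx": 0,"ty": 0,"tz": 0.02,"yaw": 0},
    {"tx": 0,"ty": 0,"tz": 0.02,"yaw": 0},
    {"tx": 0,"ty": 0,"tz": 0.02,"yaw": 0},
    {"tx": 0,"ty": 0,"tz": 0.01,"yaw": 0},
    {"tx": 0,"ty": 0,"tz": 0,"yaw": 0},
    {"tx": 0,"ty": 0,"tz": 0,"yaw": 0},
    {"tx": 0,"ty": 0,"tz": 0,"yaw": 0},
    {"tx": 0,"ty": 0,"tz": 0,"yaw": 0},
    {"tx": 0,"ty": 0,"tz": 0,"yaw": 0},
    {"tx": 0,"ty": 0,"tz": 0,"yaw": 0}
  ]
}}

```text
clock: 34.3
tool_pos: [480.8, 130.9, 158.0]
ee_rot: [[0.362, 0.932, 0.0], [0.932, -0.362, 0.0], [0.0, 0.0, -1.0]]
wrist_force: [0.1, -0.2, 0.0]
opening: 57.0
```

Run:
```python
from h import *
import cv2
s=robot.get_state();print(s['clock'],s['tool_pos'],ang(s),s['wrist_force'],s['opening'])
W=optics.snapshot('wrist')
cv2.imwrite('pics/w18.png',W['img'])
print(proj(W,(480,130.5,147)))
a=np.radians(ang(s)+90)
for k in (30,-30): print(proj(W,(480+k*np.cos(a),130.5+k*np.sin(a),146)))
print([(np.round(d['uv'],1).tolist(),round(d['conf'],2),atz(W,d['uv'],134).round(1).tolist()) for d in spotter.place_of('wing',W)])
```

```text
34.3 [480.78144767 130.94027501 157.98086114] -21.226525676567384 [ 0.14598573 -0.24694191  0.02959848] 56.99207868816555
[316.02232557 226.81710846]
[315.99932776 183.03685448]
[316.06376764 265.84018118]
[([314.3, 225.5], 0.85, [477.2, 127.0, 134.0])]
```

View pics/w18.png

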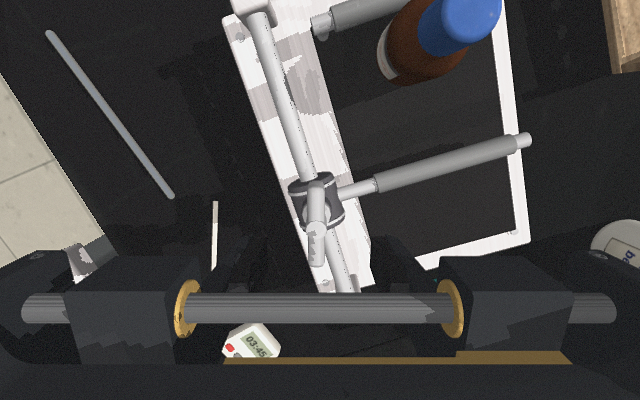

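Emit:
{"name": "step_arm", "arguments": {
  "plan": [
    {"tx": 0,"ty": 0,"tz": 0.012,"yaw": 0},
    {"tx": 0,"ty": 0,"tz": 0.014,"yaw": 0},
    {"tx": 0,"ty": 0,"tz": 0.014,"yaw": 0},
    {"tx": 0,"ty": 0,"tz": 0.01,"yaw": 0},
    {"tx": 0,"ty": 0,"tz": 0.006,"yaw": 0},
    {"tx": 0,"ty": 0,"tz": 0.002,"yaw": 0},
    {"tx": 0,"ty": 0,"tz": 0,"yaw": 0},
    {"tx": 0,"ty": 0,"tz": 0,"yaw": 0},
    {"tx": 0,"ty": 0,"tz": 0,"yaw": 0},
    {"tx": 0,"ty": 0,"tz": 0,"yaw": 0}
  ]
}}

```text
clock: 35.65
tool_pos: [480.9, 131.0, 100.1]
ee_rot: [[0.362, 0.932, 0.0], [0.932, -0.362, 0.0], [0.0, 0.0, -1.0]]
wrist_force: [-0.2, 0.4, 0.1]
opening: 56.6
```

Emit:
{"name": "step_arm", "arguments": {
  "plan": [
    {"tx": 0,"ty": 0,"tz": 0,"yaw": 0},
    {"tx": 0,"ty": 0,"tz": 0,"yaw": 0},
    {"tx": 0,"ty": 0,"tz": 0,"yaw": 0},
    {"tx": 0,"ty": 0,"tz": 0,"yaw": 0},
    {"tx": 0,"ty": 0,"tz": 0,"yaw": 0},
    {"tx": 0,"ty": 0,"tz": 0,"yaw": 0},
    {"tx": 0,"ty": 0,"tz": 0,"yaw": 0},
    {"tx": 0,"ty": 0,"tz": 0,"yaw": 0},
    {"tx": 0,"ty": 0,"tz": 0,"yaw": 0},
    {"tx": 0,"ty": 0,"tz": 0,"yaw": 0}
  ],
  "fingers": 255
}}

```text
clock: 36.9
tool_pos: [479.1, 131.1, 99.7]
ee_rot: [[0.362, 0.932, -0.003], [0.932, -0.362, -0.0], [-0.001, -0.003, -1.0]]
wrist_force: [-4.8, 1.1, 4.3]
opening: 12.0
```

Run:
```python
from h import *
s=robot.get_state();print(s['clock'],s['tool_pos'],ang(s),s['wrist_force'],s['ft_torque'],s['opening'])
y=np.array([np.cos(ang(s)*np.pi/180),np.sin(ang(s)*np.pi/180)]);x=np.array([-y[1],y[0]])
ys=np.array([.0645,.9979]);print(x@ys,y@ys)
```

```text
36.9 [479.07108463 131.08575791  99.69288134] -21.194997535533354 [-4.82460297  1.08586897  4.33117932] [0.09266618 1.13070859 0.05570216] 11.95585833772971
0.9537169589707322 -0.30064700592492
```

Emit:
{"name": "step_arm", "arguments": {
  "plan": [
    {"tx": -0.0007,"ty": -0.0017,"tz": 0,"yaw": 0},
    {"tx": 0.0035,"ty": -0.001,"tz": 0,"yaw": 0},
    {"tx": 0.0065,"ty": -0.002,"tz": 0,"yaw": 0},
    {"tx": 0.008,"ty": -0.0025,"tz": 0,"yaw": 0},
    {"tx": 0.008,"ty": -0.0025,"tz": 0,"yaw": 0},
    {"tx": 0.008,"ty": -0.0025,"tz": 0,"yaw": 0},
    {"tx": 0.008,"ty": -0.0025,"tz": 0,"yaw": 0},
    {"tx": 0.004,"ty": -0.0015,"tz": 0,"yaw": 0},
    {"tx": 0.002,"ty": -0.0005,"tz": 0,"yaw": 0},
    {"tx": 0,"ty": 0,"tz": 0,"yaw": 0}
  ]
}}

```text
clock: 38.15
tool_pos: [482.5, 181.4, 99.9]
ee_rot: [[0.362, 0.932, 0.001], [0.932, -0.362, 0.0], [0.001, 0.0, -1.0]]
wrist_force: [3.2, -0.5, -8.6]
opening: 11.6
```

Run:
```python
from h import *
import cv2
s=robot.get_state();print(s['clock'],s['tool_pos'],ang(s),s['wrist_force'],s['ft_torque'],s['opening'])
W=optics.snapshot('wrist');cv2.imwrite('pics/w19.png',W['img'])
```

```text
38.15 [482.54390602 181.39855574  99.85593193] -21.22232303121319 [ 3.19119772 -0.47695686 -8.59712591] [ 0.01894814 -0.58394452  0.04819189] 11.583913352463952
```

View pics/w19.png

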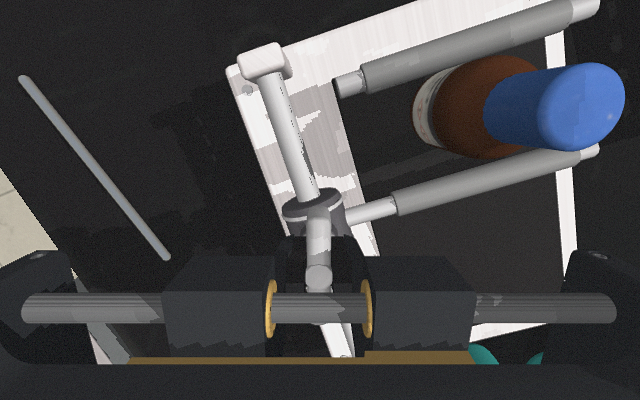

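Emit:
{"name": "step_arm", "arguments": {
  "plan": [
    {"tx": 0.001,"ty": -0.0003,"tz": 0,"yaw": 0},
    {"tx": 0.001,"ty": -0.0003,"tz": 0,"yaw": 0},
    {"tx": 0.001,"ty": -0.0003,"tz": 0,"yaw": 0},
    {"tx": 0.001,"ty": -0.0003,"tz": 0,"yaw": 0},
    {"tx": 0.0007,"ty": -0.0002,"tz": 0,"yaw": 0},
    {"tx": 0.0007,"ty": -0.0002,"tz": 0,"yaw": 0},
    {"tx": 0.0006,"ty": -0.0002,"tz": 0,"yaw": 0},
    {"tx": 0,"ty": 0,"tz": 0,"yaw": 0},
    {"tx": 0,"ty": 0,"tz": 0,"yaw": 0},
    {"tx": 0,"ty": 0,"tz": 0,"yaw": 0}
  ]
}}

```text
clock: 39.45
tool_pos: [482.9, 187.4, 99.9]
ee_rot: [[0.362, 0.932, 0.0], [0.932, -0.362, 0.0], [0.0, 0.0, -1.0]]
wrist_force: [5.3, -2.0, -12.6]
opening: 11.9
```

Run:
```python
from h import *
import cv2
s=robot.get_state();print(s['clock'],s['tool_pos'],ang(s),s['wrist_force'],s['ft_torque'],s['opening'])
W=optics.snapshot('wrist');cv2.imwrite('pics/w20.png',cv2.resize(W['img'][0:240,220:640],None,fx=1.9,fy=1.9))
```

```text
39.45 [482.89703339 187.38007095  99.8825013 ] -21.226631211196377 [  5.33240706  -2.00734052 -12.58593856] [-0.31815341 -0.81266074  0.03757462] 11.902452566602596
```

View pics/w20.png

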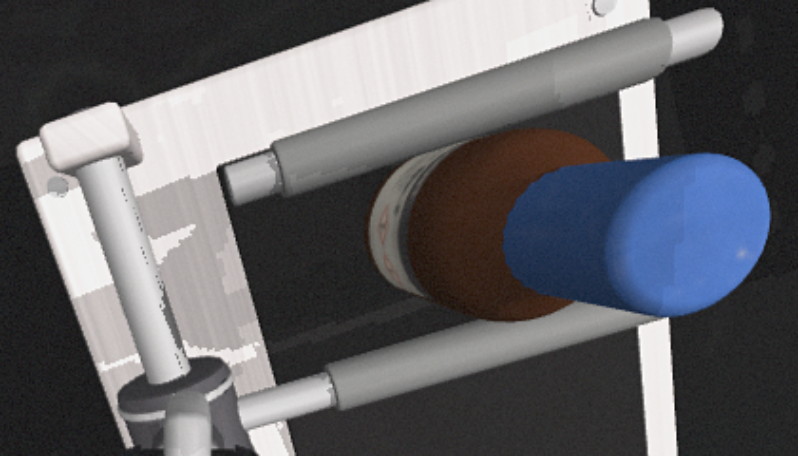

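Emit:
{"name": "step_arm", "arguments": {
  "plan": [
    {"tx": 0.0007,"ty": -0.0002,"tz": 0,"yaw": 0},
    {"tx": 0.0007,"ty": -0.0002,"tz": 0,"yaw": 0},
    {"tx": 0.0007,"ty": -0.0002,"tz": 0,"yaw": 0},
    {"tx": 0.0007,"ty": -0.0002,"tz": 0,"yaw": 0},
    {"tx": 0,"ty": 0,"tz": 0,"yaw": 0},
    {"tx": 0,"ty": 0,"tz": 0,"yaw": 0},
    {"tx": 0,"ty": 0,"tz": 0,"yaw": 0},
    {"tx": 0,"ty": 0,"tz": 0,"yaw": 0},
    {"tx": 0,"ty": 0,"tz": 0,"yaw": 0},
    {"tx": 0,"ty": 0,"tz": 0,"yaw": 0}
  ]
}}

```text
clock: 40.75
tool_pos: [483.1, 190.3, 99.9]
ee_rot: [[0.362, 0.932, 0.0], [0.932, -0.362, 0.0], [0.0, 0.0, -1.0]]
wrist_force: [5.2, -1.6, -12.0]
opening: 11.9
```

Run:
```python
from h import *
import cv2
s=robot.get_state();print(s['clock'],s['tool_pos'],ang(s),s['wrist_force'],s['ft_torque'],s['opening'])
```

```text
40.75 [483.11649697 190.33457196  99.87583281] -21.223556912964323 [  5.20154642  -1.61042535 -12.03985539] [-0.27985786 -0.88197596  0.08898337] 11.887074537390237
```

Emit:
{"name": "step_arm", "arguments": {
  "plan": [
    {"tx": 0.0007,"ty": -0.0002,"tz": 0,"yaw": 0},
    {"tx": 0.0007,"ty": -0.0002,"tz": 0,"yaw": 0},
    {"tx": 0.0007,"ty": -0.0002,"tz": 0,"yaw": 0},
    {"tx": 0.0007,"ty": -0.0002,"tz": 0,"yaw": 0},
    {"tx": 0,"ty": 0,"tz": 0,"yaw": 0},
    {"tx": 0,"ty": 0,"tz": 0,"yaw": 0},
    {"tx": 0,"ty": 0,"tz": 0,"yaw": 0},
    {"tx": 0,"ty": 0,"tz": 0,"yaw": 0},
    {"tx": 0,"ty": 0,"tz": 0,"yaw": 0},
    {"tx": 0,"ty": 0,"tz": 0,"yaw": 0}
  ]
}}

```text
clock: 42.0
tool_pos: [483.2, 192.6, 99.9]
ee_rot: [[0.362, 0.932, -0.0], [0.932, -0.362, -0.001], [-0.001, -0.0, -1.0]]
wrist_force: [3.4, -3.4, -11.1]
opening: 11.9
```

Run:
```python
from h import *
import cv2
s=robot.get_state();print(s['clock'],s['tool_pos'],ang(s),s['wrist_force'],s['ft_torque'],s['opening'])
S=optics.snapshot('scene');W=optics.snapshot('wrist');cv2.imwrite('pics/w21.png',cv2.resize(W['img'][0:240,220:640],None,fx=1.9,fy=1.9))
cv2.imwrite('pics/s21.png',cv2.resize(S['img'][160:290,180:310],None,fx=4.6,fy=4.6,interpolation=2))
```

```text
42.0 [483.24712047 192.60192075  99.85909136] -21.24487002522669 [  3.39739038  -3.4098679  -11.10392063] [-0.61771051 -0.76995946  0.09502409] 11.885079001211903
```

View pics/w21.png

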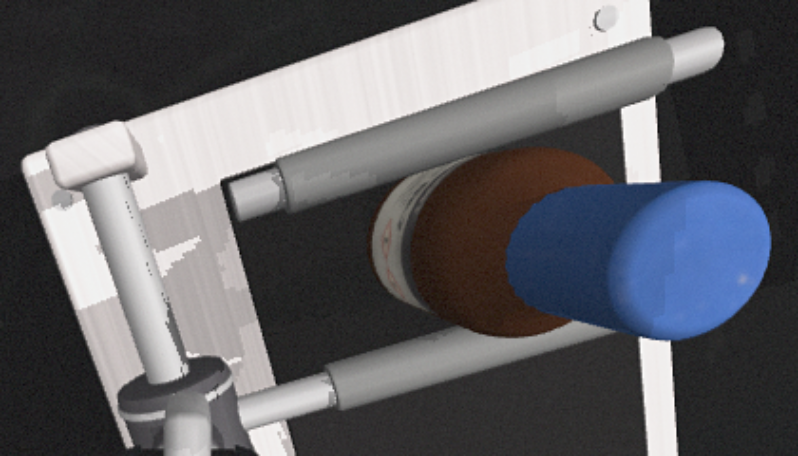

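View pics/s21.png

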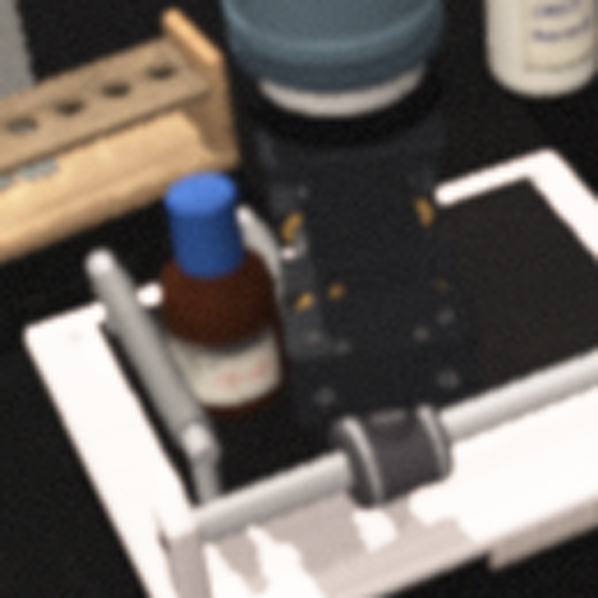

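Emit:
{"name": "step_arm", "arguments": {
  "plan": [
    {"tx": 0.0007,"ty": -0.0002,"tz": 0,"yaw": 0},
    {"tx": 0.0007,"ty": -0.0002,"tz": 0,"yaw": 0},
    {"tx": 0.0007,"ty": -0.0002,"tz": 0,"yaw": 0},
    {"tx": 0,"ty": 0,"tz": 0,"yaw": 0},
    {"tx": 0,"ty": 0,"tz": 0,"yaw": 0},
    {"tx": 0,"ty": 0,"tz": 0,"yaw": 0},
    {"tx": 0,"ty": 0,"tz": 0,"yaw": 0},
    {"tx": 0,"ty": 0,"tz": 0,"yaw": 0},
    {"tx": 0,"ty": 0,"tz": 0,"yaw": 0},
    {"tx": 0,"ty": 0,"tz": 0,"yaw": 0}
  ]
}}

```text
clock: 43.35
tool_pos: [483.2, 193.0, 99.8]
ee_rot: [[0.363, 0.932, -0.001], [0.932, -0.363, -0.002], [-0.003, -0.0, -1.0]]
wrist_force: [3.5, -7.0, -8.2]
opening: 12.1
```

Run:
```python
from h import *
s=robot.get_state();print(s['clock'],s['tool_pos'],ang(s),s['wrist_force'],s['ft_torque'],s['opening'])
```

```text
43.35 [483.24542811 193.04857495  99.83885774] -21.309547668906987 [ 3.46749242 -6.95292027 -8.15363831] [-1.42182399 -0.64730346  0.07029437] 12.12030541619346
```

Emit:
{"name": "step_arm", "arguments": {
  "plan": [
    {"tx": 0.001,"ty": -0.0003,"tz": 0,"yaw": 0},
    {"tx": 0,"ty": 0,"tz": 0,"yaw": 0},
    {"tx": 0,"ty": 0,"tz": 0,"yaw": 9},
    {"tx": 0,"ty": 0,"tz": 0,"yaw": 9},
    {"tx": 0,"ty": 0,"tz": 0,"yaw": 9},
    {"tx": 0,"ty": 0,"tz": 0,"yaw": 9},
    {"tx": 0,"ty": 0,"tz": 0,"yaw": 9},
    {"tx": 0,"ty": 0,"tz": 0,"yaw": 9},
    {"tx": 0,"ty": 0,"tz": 0,"yaw": 9},
    {"tx": 0,"ty": 0,"tz": 0,"yaw": 7}
  ]
}}

```text
clock: 44.6
tool_pos: [485.1, 190.5, 100.0]
ee_rot: [[1.0, -0.03, 0.002], [-0.03, -1.0, -0.006], [0.002, 0.006, -1.0]]
wrist_force: [8.3, -17.1, -12.0]
opening: 11.9
```

Run:
```python
from h import *
import cv2
s=robot.get_state();print(s['clock'],s['tool_pos'],ang(s),s['wrist_force'],s['ft_torque'],s['opening'])
W=optics.snapshot('wrist');cv2.imwrite('pics/w22.png',W['img'])
```

```text
44.6 [485.09178064 190.50899636  99.9624832 ] -91.70790954565182 [  8.30624255 -17.05332984 -12.03336824] [-3.43535926 -1.52606704  0.14758477] 11.936674054627415
```

View pics/w22.png

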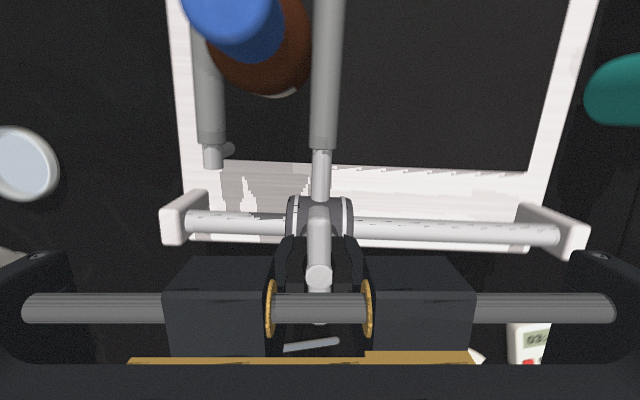

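Emit:
{"name": "step_arm", "arguments": {
  "plan": [
    {"tx": 0,"ty": 0.0015,"tz": 0,"yaw": 2},
    {"tx": 0,"ty": 0.0015,"tz": 0,"yaw": 2},
    {"tx": 0,"ty": 0,"tz": 0,"yaw": 2},
    {"tx": 0,"ty": 0,"tz": 0,"yaw": 1},
    {"tx": 0,"ty": 0,"tz": 0,"yaw": 0},
    {"tx": 0,"ty": 0,"tz": 0,"yaw": 0},
    {"tx": 0,"ty": 0,"tz": 0,"yaw": 0},
    {"tx": 0,"ty": 0,"tz": 0,"yaw": 0},
    {"tx": 0,"ty": 0,"tz": 0,"yaw": 0},
    {"tx": 0,"ty": 0,"tz": 0,"yaw": 0}
  ]
}}

```text
clock: 45.9
tool_pos: [485.0, 190.3, 100.0]
ee_rot: [[0.99, -0.144, 0.003], [-0.144, -0.99, -0.004], [0.003, 0.003, -1.0]]
wrist_force: [8.1, -10.4, -11.6]
opening: 11.9
```

Run:
```python
from h import *
import cv2
s=robot.get_state();print(s['clock'],s['tool_pos'],ang(s),s['wrist_force'],s['ft_torque'],s['opening'])
```

```text
45.9 [484.9851948  190.32950208 100.03181353] -98.25497673393706 [  8.13524665 -10.43721468 -11.58324103] [-2.08344478 -1.56804238  0.59998723] 11.903235646920315
```

Emit:
{"name": "step_arm", "arguments": {
  "plan": [
    {"tx": 0,"ty": 0,"tz": 0,"yaw": 0},
    {"tx": 0,"ty": 0,"tz": 0,"yaw": 0},
    {"tx": 0,"ty": 0,"tz": 0,"yaw": 0},
    {"tx": 0,"ty": 0,"tz": 0,"yaw": 0},
    {"tx": 0,"ty": 0,"tz": 0,"yaw": 0},
    {"tx": 0,"ty": 0,"tz": -0.01,"yaw": 0},
    {"tx": 0,"ty": 0,"tz": -0.02,"yaw": 0},
    {"tx": 0,"ty": 0,"tz": -0.03,"yaw": 0},
    {"tx": 0,"ty": 0,"tz": -0.03,"yaw": 0},
    {"tx": 0,"ty": 0,"tz": -0.03,"yaw": 0}
  ],
  "fingers": 90
}}

```text
clock: 47.15
tool_pos: [483.5, 193.2, 221.5]
ee_rot: [[0.99, -0.143, 0.0], [-0.143, -0.99, 0.0], [0.0, -0.0, -1.0]]
wrist_force: [-0.2, -0.3, 0.4]
opening: 57.2
```

Run:
```python
from h import *
import cv2
s=robot.get_state();print(s['clock'],s['tool_pos'],ang(s),s['wrist_force'],s['opening'])
S=optics.snapshot('scene');W=optics.snapshot('wrist')
cv2.imwrite('pics/s23.png',cv2.resize(S['img'][160:290,180:310],None,fx=4.6,fy=4.6,interpolation=2))
cv2.imwrite('pics/w23.png',cv2.resize(W['img'][60:260,220:460],None,fx=3.3,fy=3,interpolation=2))
```

```text
47.15 [483.53255866 193.15754734 221.50844654] -98.24967631694774 [-0.17084276 -0.27136062  0.41131804] 57.20181061438422
```

View pics/s23.png

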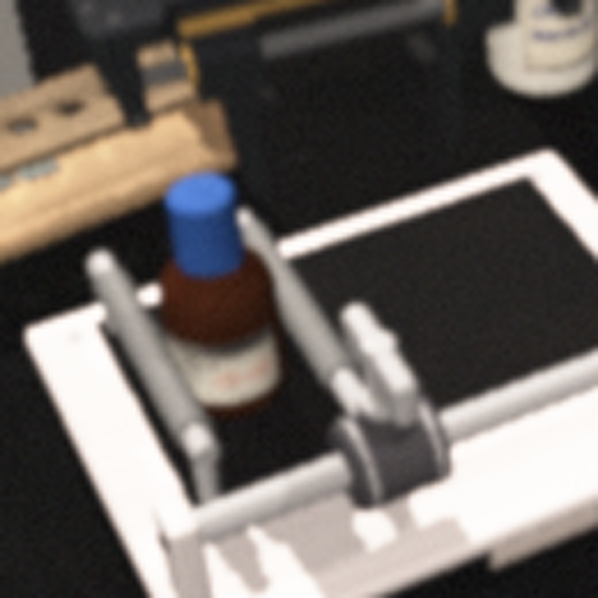

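View pics/w23.png

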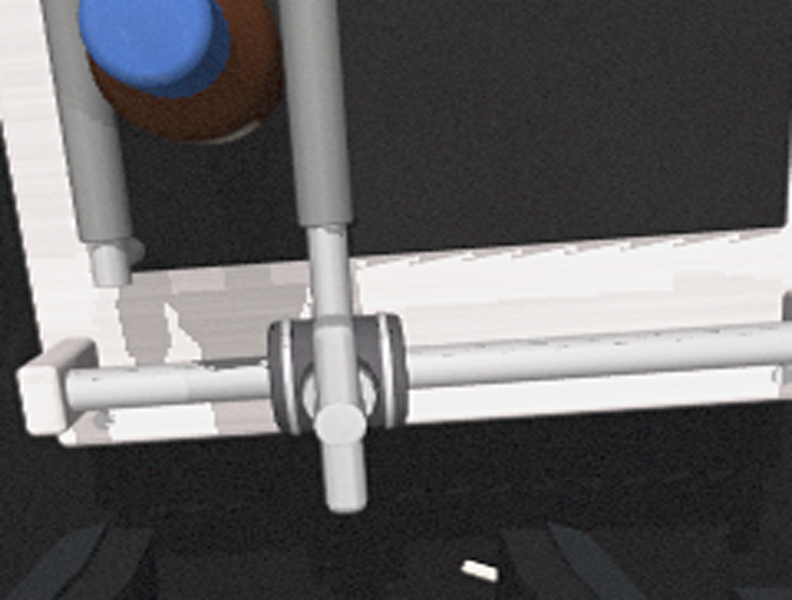

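Emit:
{"name": "step_arm", "arguments": {
  "plan": [
    {"tx": 0,"ty": 0,"tz": -0.03,"yaw": 0},
    {"tx": 0,"ty": 0.02,"tz": -0.01,"yaw": 0},
    {"tx": 0,"ty": 0.04,"tz": 0,"yaw": 0},
    {"tx": 0,"ty": 0.04,"tz": 0,"yaw": 0},
    {"tx": 0,"ty": 0.04,"tz": 0,"yaw": 0},
    {"tx": 0,"ty": 0.04,"tz": 0,"yaw": 0},
    {"tx": 0,"ty": 0.04,"tz": 0,"yaw": 0},
    {"tx": 0,"ty": 0.03,"tz": 0,"yaw": 0},
    {"tx": 0,"ty": 0.01,"tz": 0,"yaw": 0},
    {"tx": 0,"ty": 0,"tz": 0,"yaw": 0}
  ]
}}

```text
clock: 48.5
tool_pos: [445.8, -64.3, 259.6]
ee_rot: [[0.99, -0.144, -0.001], [-0.144, -0.99, 0.0], [-0.001, -0.0, -1.0]]
wrist_force: [0.2, -0.1, -0.6]
opening: 57.0
```

Run:
```python
from h import *
import cv2
s=robot.get_state();print(s['clock'],s['tool_pos'],s['wrist_force'],s['opening'])
S=optics.snapshot('scene');T=optics.snapshot('top')
cv2.imwrite('pics/s24.png',S['img'])
cv2.imwrite('pics/t24.png',cv2.hconcat([cv2.resize(T['img'][140:250,195:330],(480,391),interpolation=2),cv2.resize(T['img'][100:310,320:470],(280,391))]))
```

```text
48.5 [445.79333199 -64.26735232 259.57180323] [ 0.18097367 -0.08922161 -0.5960682 ] 56.99362181995394
```

View pics/s24.png

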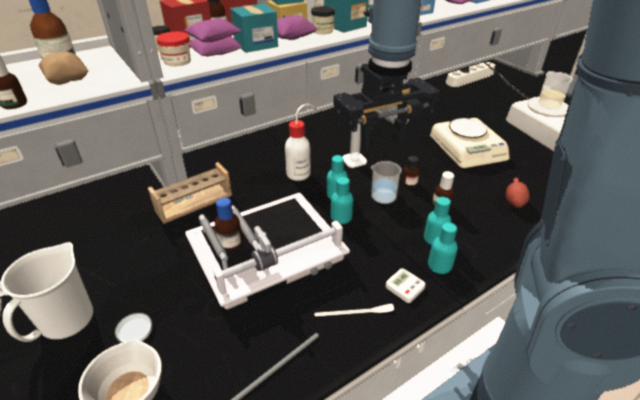

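View pics/t24.png

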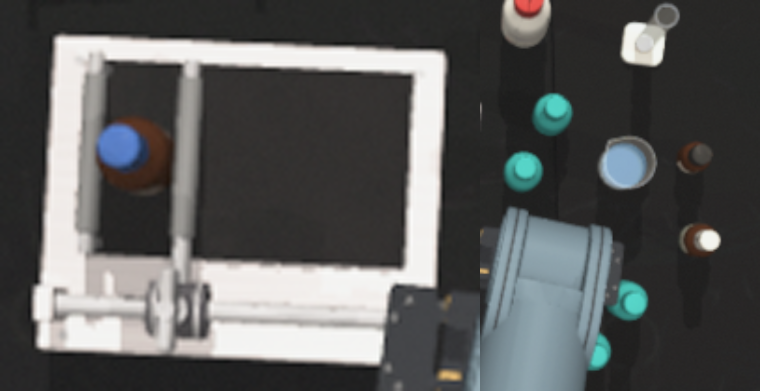

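Run:
```python
from station import robot
print(robot.sign_off(), robot.get_state()['clock'])
```

```text
the job is handed in; nothing more can be done
the job is handed in; nothing more can be done
```

The tall brown bottle (blue cap) is clamped on the shaker and I handed the job in at about 49 s of the 70 s allowed; no verdict was reported.

**What I did:** I turned the set screw about 72° anticlockwise and slid the clamp open to a gap of about 110 mm. I stood the bottle on the mat near the fixed bar, lowering the last few millimetres at 1 mm a step. I then slid the clamp back until the push rose to about 7 N with both bars touching. Finally I turned the screw back until the turning moment rose to 0.6 N m, which is the hard stop, and let go.

**Last checks:**
- **Bottle:** it stands upright, with both bars against it in the wrist view.
- **Set screw:** the wing lies parallel to the clamp bar, so the screw reads about 0.
- **Bystanders:** the other bottles and glassware look where they were; the arm hid part of that area in the last overhead picture, but the scene view shows them.
- **Arm:** it is clear of everything, with the wrist force near zero.

**What failed or disagreed:**
- **Finger ends:** they sit about 24 mm short of the stated TCP. My first close on the wing shut on top of it, with about 6 N of contact and no sign of damage. I corrected the height for everything after that.
- **Force while tightening:** the sideways force on the wrist reached about 17 N, because the wing sat slightly off the tool axis.
- **Fixed-bar contact:** when I set the bottle down, I could not tell a touch on the fixed bar from friction on the mat. The firm contact came only when the clamp closed.

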